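# Reload the drying station

### The job

Reload the drying station, whose blower is running: first switch it off by throwing the dryer's toggle fully over towards its slatted front. Then hang every wire basket by its handle on a hook of its own on the rack, and move every stirring rod from the wooden block into a hole in the dryer's top, right down onto the floor inside. Last, throw the toggle fully back to on. Leave the jar, the wash bottle and the flask where they stand.

Things in the scene. Friction and masses are not known exactly. Their poses are not given: they have to be found in the camera images.
- basket1: Steel wire basket, open on top: 70 mm (its x) by 110 (y) by 55 high, 0.22 kg (0.15 to 0.31). Origin: centre of underside, z up. Rigid grey overhead handle bar, 10 mm thick, along its y, centreline 120 mm up, on two 6 mm upright wires at y = -53 and +53; window under the bar 60 mm high, 100 wide. Two collars 18 mm across, 4 thick, at y = -13 and +13 keep a hook central. May be absent (None).
- basket1_handle (a point): Middle of basket1's handle bar, on its centreline, 120 mm above the basket's underside; axes as the basket's.
- basket2: Steel wire basket, open on top: 70 mm (its x) by 110 (y) by 55 high, 0.22 kg (0.15 to 0.31). Origin: centre of underside, z up. Rigid grey overhead handle bar, 10 mm thick, along its y, centreline 120 mm up, on two 6 mm upright wires at y = -53 and +53; window under the bar 60 mm high, 100 wide. Two collars 18 mm across, 4 thick, at y = -13 and +13 keep a hook central. May be absent (None).
- basket2_handle (a point): Middle of basket2's handle bar, on its centreline, 120 mm above the basket's underside; axes as the basket's.
- basket3: Steel wire basket, open on top: 70 mm (its x) by 110 (y) by 55 high, 0.22 kg (0.15 to 0.31). Origin: centre of underside, z up. Rigid grey overhead handle bar, 10 mm thick, along its y, centreline 120 mm up, on two 6 mm upright wires at y = -53 and +53; window under the bar 60 mm high, 100 wide. Two collars 18 mm across, 4 thick, at y = -13 and +13 keep a hook central. May be absent (None).
- basket3_handle (a point): Middle of basket3's handle bar, on its centreline, 120 mm above the basket's underside; axes as the basket's.
- rack: Fixed rack. Origin on the bench under the middle hook's saddle. Three equal hooks of 8 mm wire at y = -135, 0, +135 mm point along its -x from a 12 mm rail along y at x = +85 mm, centre 275 mm high, on posts 282 mm high at y = -225 and +225. Below the hooks a drip tray, at most 10 mm high, x from -55 to +55 mm.
- hook1 (a point): Saddle of the hook at the rack's -y end: the top of the wire at its lowest place, 266 mm above the bench. A seated handle bar's centreline lies about 5 mm above it. From here the wire runs back to the rail at x = +85 mm and forward to an upturned tip at x = -26 mm whose top is 26 mm higher than this point. Axes as the rack's.
- hook2 (a point): Saddle of the hook in the middle: the top of the wire at its lowest place, 266 mm above the bench. A seated handle bar's centreline lies about 5 mm above it. From here the wire runs back to the rail at x = +85 mm and forward to an upturned tip at x = -26 mm whose top is 26 mm higher than this point. Axes as the rack's.
- hook3 (a point): Saddle of the hook at the rack's +y end: the top of the wire at its lowest place, 266 mm above the bench. A seated handle bar's centreline lies about 5 mm above it. From here the wire runs back to the rail at x = +85 mm and forward to an upturned tip at x = -26 mm whose top is 26 mm higher than this point. Axes as the rack's.
- block: Fixed wooden block 60 mm (x) by 165 mm (y) by 55 mm high with three blind holes, 12 mm wide and 40 mm deep, along its y at -55, 0 and +55 mm. The rods stand in these at the start, leaning slightly. Origin: centre of its underside.
- rod1: Steel stirring rod 160 mm long, 10 mm thick, with a rounded foot; the top 24 mm is a black rubber grip 18 mm thick. About 60 g. Origin at the foot, z along the rod towards the grip. May be absent (None).
- rod2: Steel stirring rod 160 mm long, 10 mm thick, with a rounded foot; the top 24 mm is a black rubber grip 18 mm thick. About 60 g. Origin at the foot, z along the rod towards the grip. May be absent (None).
- rod3: Steel stirring rod 160 mm long, 10 mm thick, with a rounded foot; the top 24 mm is a black rubber grip 18 mm thick. About 60 g. Origin at the foot, z along the rod towards the grip. May be absent (None).
- dryer: Fixed warm-air dryer: low grey housing 120 mm (x) by 250 mm (y) by 80 mm high, origin at the centre of its underside. Its drilled aluminium top is 25 mm thick; inside, the floor is 12 mm above the bench. Three holes stand in a row along its y at y = +85, +35 and -15 mm; the toggle stands on top at y = -85 mm.
- hole1 (a point): Centre of a round 14 mm hole through the dryer's top, at the top surface (80 mm above the bench). A rod standing on the floor inside has its foot 68 mm below this point and its top 92 mm above it. Axes as the dryer's.
- hole2 (a point): Centre of a round 14 mm hole through the dryer's top, at the top surface (80 mm above the bench). A rod standing on the floor inside has its foot 68 mm below this point and its top 92 mm above it. Axes as the dryer's.
- hole3 (a point): Centre of a round 14 mm hole through the dryer's top, at the top surface (80 mm above the bench). A rod standing on the floor inside has its foot 68 mm below this point and its top 92 mm above it. Axes as the dryer's.
- toggle (a joint): Angle of the dryer's toggle lever, rad: 0 = off, leaning towards the dryer's -x (its slatted front); 1.0 = on, leaning as far to its +x. It turns about the dryer's y on a pivot 102 mm above the bench and stays where it is left (it needs about 1 N at the knob).
- toggle_tip (a point): Centre of the toggle's black ball knob, 26 mm across, 80 mm from the pivot; about 172 mm above the bench, and 38 mm to the -x (off) or +x (on) side of the pivot.
- reagent: Bystander: amber jar with red cap, 68 mm wide, 130 mm high, standing; origin under its centre.
- washbottle: Bystander: yellow wash bottle, 68 mm wide, 170 mm high, standing; origin under its centre.
- flask: Bystander: round flask in a cork ring, 90 mm wide, 150 mm high, standing; origin under its centre.

How it is judged:
By the outcome, as a careful person would: the job done as asked, in the order asked, and still so for the second after the job is handed in, with the robot touching nothing.
Of basket1, basket2, basket3 only 2 to 3 are there at a start; the rules pass over those that are not, and their reading is None.
Of rod1, rod2, rod3 only 2 to 3 are there at a start; the rules pass over those that are not, and their reading is None.
At some moment in a run one of basket1, basket2, basket3 may be knocked a few centimetres aside while the robot is not near it.
It also fails if it takes over 210 s, if anything falls off the work surface, if the arm or the gripper's body presses on something with over 40 N, if the wrist force passes 120 N, or if a joint passes its speed limit or range.

### The arm

A 7-joint arm with a two-finger parallel gripper is mounted at the origin on the work surface. World frame = base frame: x ahead of the robot, y to its left, z up, the work surface at z = 0. Lengths are in m, angles in degrees, forces in N, time in s.
With the tool pointing down it reaches from about 0.425 to 0.875 m from the base axis. Payload 4.7 kg.
Tool frame: the origin (TCP) lies midway between the tips of the shut fingers; the grasp point (between the pads) lies 19 mm behind it; z points along the fingers, x is the direction in which the jaws open and shut, and the axes are right-handed (so a half turn about z gives the same grasp; the last joint's range is limited). The gripper opens to 87 mm and grips with 3 to 60 N. Pads are 19 mm wide; open, the fingers measure 117 mm over their backs; the gripper's body (75 mm by 190 mm) begins 51 mm behind the grasp point.
Start: joints at [-71.385, 18.392, -4.016, 83.108, 1.295, 78.541, -3.26], TCP at [0.199, 0.619, 0.223] pointing down, gripper open.
Joint ranges: [-163.93, 163.93], [-17.29, 119.83], [-79.2, 71.16], [3.27, 140.29], [-89.18, 269.18], [5.43, 117.66], [-154.24, 154.24]. Speed limits (degrees/s): [147.25, 147.25, 180, 180, 180, 180, 180].

### API

Orientations are given as [roll, pitch, yaw] about the fixed x, y, z axes, in that order (R = Rz(yaw) Ry(pitch) Rx(roll)).
In Python, from cell import telemetry, optics, env gives the robot as it stands.
- The arm moves only by the tool arm_command, never from a script. Its arguments are lists of equal length, an entry for each row: "translation": the shift along the tool's x, y, z in cm, a list of three; "twist": the turn about the tool's z in degrees. In form: {"translation": [[x, y, z], ...], "twist": [twist, ...]}. A call has 1 to 10 rows; each row shifts and turns the pose as measured when the row begins, along the tool's axes as they then stand; what a row does not reach is not made up. A row lasts 1/8 s, in which the tool goes at most 62.5 mm and 10.7 degrees, less where a joint would pass 70% of its speed; a pose out of reach is approached as far as the arm can. A call is refused whole if a number of a shift passes 6.25 or a number of a turn 10.7, either way. A call with a gripper value outside its range is refused whole. "grip" is the opening in per cent of the stroke, from 0 (shut) to 100 (fully open), set as the call begins (left out, the last holds). The fingers move at their own pace and stop on an object; "force" is the grip in N (left out, the last holds). Time passes only in rows, so rows that do not move let the fingers close. It gives the time, the measured TCP pose, the force and the opening at its end, in the units of the state.
- telemetry.get_obs(): the state, without advancing time (a new reading comes with each control period).
- optics.read_camera(name): name is "side" or "top"; returns a dict with "img" (400x640x3 uint8, blue, green, red), "fx", "fy", "cx", "cy" (pixels), "extrinsics" (4x4, takes a point from camera to world coordinates). Camera axes: x right, y up, looking along -z (the intrinsics and any distortion apply to the point x, -y, -z); pixel columns grow to the right and rows downward; lengths in m; the calibration is good to about 2 mm. A picture is of the moment at which its call begins. There is no depth.
- env.sign_off(): hands the job in, once; it reports no verdict.
The state is a dict: "time_s": time; "qpos": joint angles; "joint_velocities": joint speeds; "effort": joint torques, N m; "tool_pos": TCP position; "tool_rot": TCP orientation; "force": force on the tool from outside, world axes, zero at the start; "wrist_torque": the same for the moment, N m; "grip_width": finger opening in m.
Only numpy, scipy, OpenCV 4.12 (cv2) and the standard library are available. Lean on these libraries where they do the work, as an engineer would, in place of code of your own. Each camera call takes 0.05 s, during which the arm holds its last target. There are 200 camera calls.

## Working session

There is one attempt and no reset: what is moved stays moved. The work goes in short steps, Python scripts to look and compute and a tool call to move; the robot and the scene stay as the last step left them, time stands still between calls to the robot, and variables do not carry over. Pictures are saved under pics/ and viewed, about 12 in all and at most 16, crops included, and the job is handed in when it is done.

Besides the shell and the picture viewer there is one more tool, called after "Call:" as a command line: name --pt "numbers of a row" for each row, then --argument value for the rest. arm_command: Moves the arm, as the interface text tells. Its arguments: {"type":"object","properties":{"translation":{"type":"array","items":{"type":"array","items":{"type":"number"}}},"twist":{"type":"array","items":{"type":"number"}},"grip":{"type":"number"},"force":{"type":"number"}},"required":["translation","twist"]}

```bash
mkdir -p pics; ls; python3 - <<'E'
from cell import telemetry, optics
import cv2,numpy as np
print(telemetry.get_obs())
for n in("side","top"):
    c=optics.read_camera(n); cv2.imwrite(f"pics/{n}0.png",c["img"]); print(n,[c[k] for k in c if k!="img"])
E
```

```text
pics
{'time_s': 0.0, 'qpos': array([-71.38688536,  18.44041899,  -4.01493302,  83.17442025,
         1.29769332,  78.54344355,  -3.25970697]), 'joint_velocities': array([ 0.13121115, -0.0963028 ,  0.03014652,  0.01642002, -0.00949209,
       -0.02837873,  0.09930145]), 'effort': array([ 8.08609566e-04, -4.91279376e+01, -4.03440781e-01, -3.12542689e+01,
       -6.38661068e-02,  4.34962485e-02,  1.88042814e-04]), 'tool_pos': array([0.19865702, 0.61830276, 0.2214503 ]), 'tool_rot': array([1.79991307e+02, 1.12888232e-01, 7.21968785e+01]), 'force': array([ 0.17959351, -0.22707485,  0.49398406]), 'wrist_torque': array([-0.03561644, -0.00402224, -0.00731574]), 'grip_width': 0.08703085593821829}
side [413.01133967822375, 413.01133967822375, 318.7818678961358, 207.13394679266827, array([[ 0.99124891,  0.05127118, -0.12164234,  0.38204284],
       [-0.12998052,  0.53990047, -0.83163246, -1.08730246],
       [ 0.02303598,  0.84016591,  0.54184001,  0.8698623 ],
       [ 0.        ,  0.        ,  0.        ,  1.        ]])]
top [413.90733955972274, 413.90733955972274, 316.0822039460783, 200.5880665499889, array([[ 8.39626505e-03,  9.91257593e-01, -1.31673410e-01,
         3.59035314e-01],
       [-9.99806879e-01,  1.06615994e-02,  1.65086316e-02,
         9.96477072e-04],
       [ 1.77681556e-02,  1.31509370e-01,  9.91155678e-01,
         1.48485142e+00],
       [ 0.00000000e+00,  0.00000000e+00,  0.00000000e+00,
         1.00000000e+00]])]
```

View pics/side0.png

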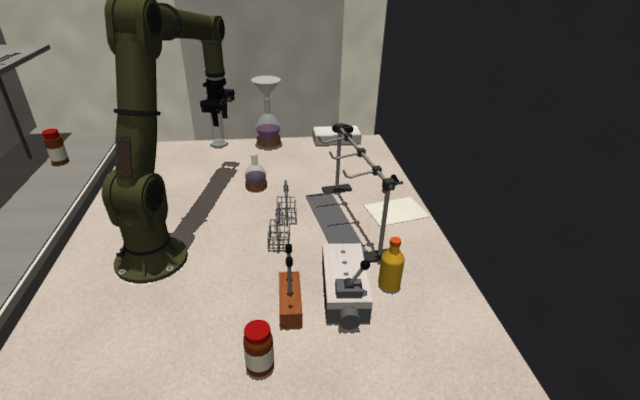

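View pics/top0.png

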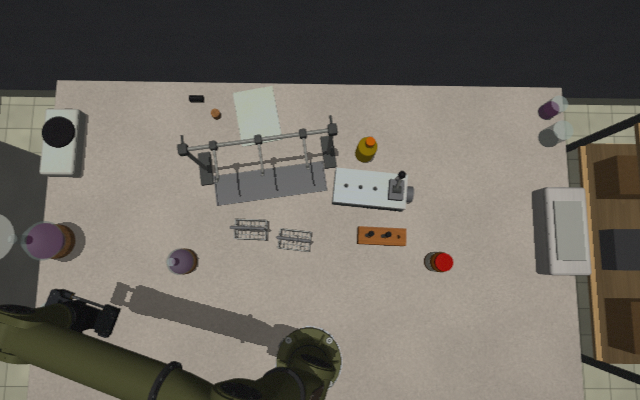

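Two baskets, two rods; the rack is at (225–325, 130–200) in the top view, the dryer at (335–408, 170–208), the block at (358–405, 228–245). I'll enlarge both.

```bash
python3 - <<'E'
import cv2
def crop(f,o,x0,y0,x1,y1,s):
    i=cv2.resize(cv2.imread(f)[y0:y1,x0:x1],None,fx=s,fy=s,interpolation=cv2.INTER_CUBIC)
    for v in range((x0+9)//10*10,x1,10):
        cv2.line(i,(int((v-x0)*s),0),(int((v-x0)*s),6 if v%50 else 14),(0,255,255),1)
        if v%50==0: cv2.putText(i,str(v),(int((v-x0)*s)+2,14),0,.45,(0,0,255),1)
    for v in range((y0+9)//10*10,y1,10):
        cv2.line(i,(0,int((v-y0)*s)),(6 if v%50 else 14,int((v-y0)*s)),(0,255,255),1)
        if v%50==0: cv2.putText(i,str(v),(2,int((v-y0)*s)-2),0,.45,(0,0,255),1)
    cv2.imwrite(o,i)
crop("pics/top0.png","pics/c1.png",170,120,420,260,3.2)
crop("pics/side0.png","pics/c2.png",250,120,410,330,2.8)
E
cat > h.py <<'E'
import numpy as np, cv2
from cell import telemetry, optics
K={'side':(413.0113,318.782,207.134),'top':(413.907,316.082,200.588)}
E={'side':np.array([[ 0.99124891,0.05127118,-0.12164234,0.38204284],[-0.12998052,0.53990047,-0.83163246,-1.08730246],[0.02303598,0.84016591,0.54184001,0.8698623]]),
'top':np.array([[8.39626505e-03,9.91257593e-01,-1.31673410e-01,3.59035314e-01],[-9.99806879e-01,1.06615994e-02,1.65086316e-02,9.96477072e-04],[1.77681556e-02,1.31509370e-01,9.91155678e-01,1.48485142]])}
def ray(n,u,v):
    f,cx,cy=K[n]; return E[n][:,3],E[n][:,:3]@np.array([(u-cx)/f,-(v-cy)/f,-1])
def at(n,u,v,z):
    o,d=ray(n,u,v); return o+d*(z-o[2])/d[2]
def px(n,p):
    f,cx,cy=K[n]; c=E[n][:,:3].T@(np.array(p)-E[n][:,3]); return np.array([cx-f*c[0]/c[2],cy+f*c[1]/c[2]])
def tri(top,side):
    A=[];b=[]
    for n,q in(('top',top),('side',side)):
        o,d=ray(n,*q); d=d/np.linalg.norm(d); P=np.eye(3)-np.outer(d,d); A.append(P); b.append(P@o)
    return np.linalg.lstsq(np.vstack(A),np.hstack(b),rcond=None)[0]
def crop(n,o,x0,y0,x1,y1,s,marks=()):
    img=optics.read_camera(n)["img"]
    i=cv2.resize(img[y0:y1,x0:x1],None,fx=s,fy=s,interpolation=cv2.INTER_CUBIC)
    for v in range((x0+9)//10*10,x1,10):
        cv2.line(i,(int((v-x0)*s),0),(int((v-x0)*s),6 if v%50 else 14),(0,255,255),1)
        if v%50==0: cv2.putText(i,str(v),(int((v-x0)*s)+2,14),0,.45,(0,0,255),1)
    for v in range((y0+9)//10*10,y1,10):
        cv2.line(i,(0,int((v-y0)*s)),(6 if v%50 else 14,int((v-y0)*s)),(0,255,255),1)
        if v%50==0: cv2.putText(i,str(v),(2,int((v-y0)*s)-2),0,.45,(0,0,255),1)
    for m in marks:
        q=(px(n,m)-[x0,y0]+.5)*s; cv2.drawMarker(i,tuple(int(t) for t in q),(0,255,0),0,8,1)
    cv2.imwrite(o,i)
E
```

```text
(no output)
```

View pics/c1.png

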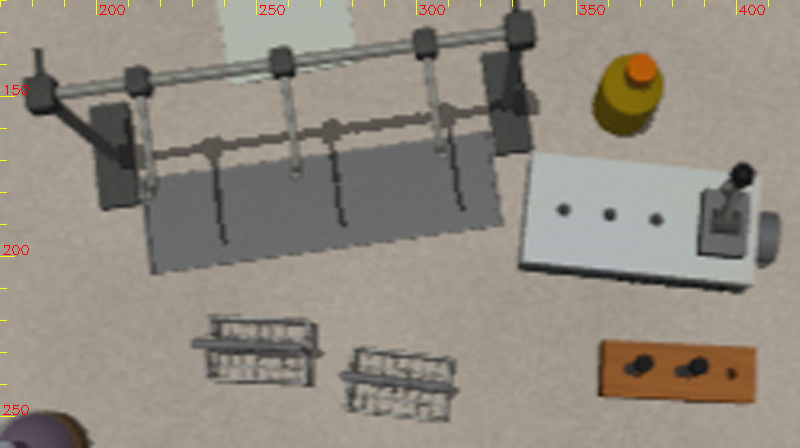

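View pics/c2.png

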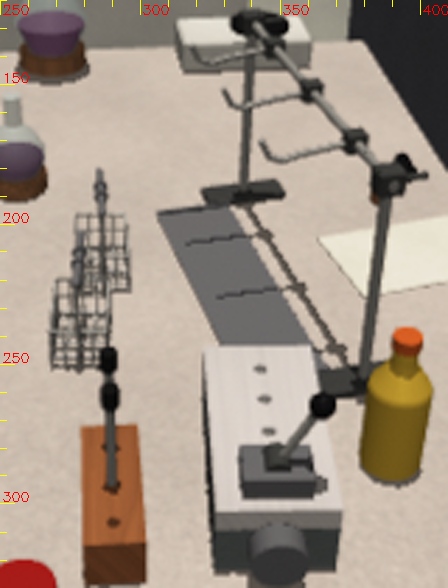

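```bash
python3 - <<'E'
from h import *
from scipy.optimize import least_squares
np.set_printoptions(precision=4,suppress=True)
T=lambda X,Y:(170+X/3.2-.35,120+Y/3.2-.35)
S=lambda X,Y:(250+X/2.8-.35,120+Y/2.8-.35)
def fit(model,obs,x0):
    # model pts local, obs list (cam,pix,localpt)
    def f(p):
        c,s=np.cos(p[2]),np.sin(p[2]); r=[]
        for n,q,l in obs: r+=list(px(n,[p[0]+c*l[0]-s*l[1],p[1]+s*l[0]+c*l[1],l[2]])-q)
        return r
    r=least_squares(f,x0,loss='soft_l1'); print(model,r.x[:2],np.degrees(r.x[2]),'res',np.round(r.fun,1)); return r.x
rack=fit('rack',[('top',T(138,81),(.085,.135,.275)),('top',T(282,62),(.085,0,.275)),('top',T(425,44),(.085,-.135,.275)),
 ('top',T(150,188),(-.026,.135,.29)),('top',T(296,171),(-.026,0,.29)),('top',T(441,149),(-.026,-.135,.29)),
 ('side',S(265,143),(-.026,-.135,.292)),('side',S(225,92),(-.026,0,.292)),('side',S(355,140),(.085,-.135,.275)),('side',S(311,90),(.085,0,.275))],[.6,.2,0])
dry=fit('dryer',[('top',T(563,210),(0,.085,.08)),('top',T(609,215),(0,.035,.08)),('top',T(656,220),(0,-.015,.08)),('top',T(742,174),(.038,-.085,.172)),
 ('side',S(260,368),(0,.085,.08)),('side',S(264,399),(0,.035,.08)),('side',S(268,431),(0,-.015,.08)),('side',S(322,405),(.038,-.085,.172))],[.5,-.2,0])
blk=fit('block',[('top',T(604,340),(.03,.0825,.055)),('top',T(756,349),(.03,-.0825,.055)),('top',T(752,402),(-.03,-.0825,.055)),('top',T(600,394),(-.03,.0825,.055)),('top',T(731,374),(0,-.055,.055)),('side',S(113,521),(0,-.055,.055))],[.4,-.2,0])
print('rodA top',tri(T(646,363),S(108,355)),'rodB top',tri(T(699,366),S(109,394)))
def w(p,l):
    c,s=np.cos(p[2]),np.sin(p[2]); return np.array([p[0]+c*l[0]-s*l[1],p[1]+s*l[0]+c*l[1],l[2]])
print('hooks 1-3',[w(rack,(0,y,.266)) for y in(-.135,0,.135)])
print('holes',[w(dry,(0,y,.08)) for y in(.085,.035,-.015)],'tip on',w(dry,(.038,-.085,.172)),'off',w(dry,(-.038,-.085,.172)))
print('blockholes',[w(blk,(0,y,.055)) for y in(.055,0,-.055)])
for nm,a,b in(('bL',T(193,343),T(321,352)),('bR',T(342,376),T(456,391))):
    A,B=at('top',*a,.12),at('top',*b,.12); d=A-B; print(nm,A,B,(A+B)/2,np.linalg.norm(d),np.degrees(np.arctan2(d[1],d[0]))-90)
print(px('side',(0,0,0)),[at('top',*q,.0) for q in((442,262),(180,262),(367,148))])
np.savez('m.npz',rack=rack,dry=dry,blk=blk)
E
```

```text
rack [0.621  0.1437] 8.74433295347855 res [ 0.3 -0.1  0.3 -0.3  0.1 -0.7 -0.3  1.8  0.   0.7  0.3  1.3 -0.3 -2.2
  0.5 -2.5  0.9 -0.2  0.9 -0.4]
dryer [ 0.5916 -0.2092] -5.208049992654753 res [ 0.3  0.2  0.3  0.1  0.1 -0.   0.1  0.5 -0.  -0.3  0.  -0.6  0.2 -0.5
  0.2  0.1]
block [ 0.4292 -0.251 ] -2.91326699011955 res [-0.  -0.4 -0.1 -0.3  0.6  0.5  0.4  0.1 -0.5  0.1  0.  -0.5]
rodA top [ 0.4312 -0.1984  0.1682] rodB top [ 0.4286 -0.252   0.1642]
hooks 1-3 [array([0.6415, 0.0103, 0.266 ]), array([0.621 , 0.1437, 0.266 ]), array([0.6005, 0.2772, 0.266 ])]
holes [array([ 0.5993, -0.1246,  0.08  ]), array([ 0.5948, -0.1744,  0.08  ]), array([ 0.5902, -0.2242,  0.08  ])] tip on [ 0.6217 -0.2973  0.172 ] off [ 0.5461 -0.2904  0.172 ]
blockholes [array([ 0.432, -0.196,  0.055]), array([ 0.4292, -0.251 ,  0.055 ]), array([ 0.4264, -0.3059,  0.055 ])]
bL [0.4503 0.2606 0.12  ] [0.4423 0.1292 0.12  ] [0.4463 0.1949 0.12  ] 0.1316901932173566 -3.4791068584659968
bR [0.4179 0.1071 0.12  ] [ 0.4036 -0.01    0.12  ] [0.4107 0.0486 0.12  ] 0.11795825760276843 -6.948333610023965
[150.9579 257.9043] [array([ 0.3401, -0.475 ,  0.    ]), array([0.3325, 0.4547, 0.    ]), array([ 0.754, -0.21 ,  0.   ])]
```

```bash
cat > plan.py <<'E'
import sys,numpy as np,json
from cell import telemetry
# usage: plan.py x y z yaw [maxstep_cm] ; '_' keeps ; prints rows
o=telemetry.get_obs(); p=np.array(o['tool_pos']); yaw=o['tool_rot'][2]
print('t',round(o['time_s'],2),'now',np.round(p,4),np.round(o['tool_rot'],1),'F',np.round(o['force'],1),'w',round(o['grip_width'],4))
cur=[*p,yaw]
for leg in ' '.join(sys.argv[1:]).split('/'):
    a=leg.split(); t=[cur[i] if a[i]=='_' else float(a[i]) for i in range(4)]; ms=float(a[4]) if len(a)>4 else 5
    d=np.array(t[:3])-cur[:3]; dy=(t[3]-cur[3]+90)%180-90 if len(a)<=5 else t[3]-cur[3]
    n=max(1,int(np.ceil(max(np.linalg.norm(d)*100/ms-.05,abs(dy)/10.5))))
    rows=[]
    for k in range(n):
        y=np.radians(cur[3]+dy*k/n); s=d/n*100
        rows.append([round(v,2 if ms<2 else 1)+0. for v in(s[0]*np.cos(y)+s[1]*np.sin(y),s[0]*np.sin(y)-s[1]*np.cos(y),-s[2])])
    print(n,json.dumps(rows),'twist',round(-dy/n,1)); cur=[*t[:3],cur[3]+dy]
E
python3 plan.py _ _ .38 _ / .665 -.30 .38 -5
```

```text
t 0.1 now [0.1987 0.6184 0.2216] [1.80e+02 1.00e-01 7.22e+01] F [-0.9  0.5 -0.1] w 0.087
4 [[0.0, 0.0, -4.0], [0.0, 0.0, -4.0], [0.0, 0.0, -4.0], [0.0, 0.0, -4.0]] twist -0.0
21 [[-3.5, 3.5, 0.0], [-3.3, 3.7, 0.0], [-3.0, 3.9, 0.0], [-2.8, 4.1, 0.0], [-2.5, 4.2, 0.0], [-2.2, 4.4, 0.0], [-1.9, 4.5, 0.0], [-1.6, 4.6, 0.0], [-1.3, 4.7, 0.0], [-1.0, 4.8, 0.0], [-0.7, 4.9, 0.0], [-0.4, 4.9, 0.0], [-0.1, 4.9, 0.0], [0.2, 4.9, 0.0], [0.5, 4.9, 0.0], [0.8, 4.8, 0.0], [1.1, 4.8, 0.0], [1.5, 4.7, 0.0], [1.7, 4.6, 0.0], [2.0, 4.5, 0.0], [2.3, 4.3, 0.0]] twist 3.7
```

Call:
arm_command --pt "0 0 -4" --pt "0 0 -4" --pt "0 0 -4" --pt "0 0 -4" --pt "-3.5 3.5 0" --pt "-3.3 3.7 0" --pt "-3.0 3.9 0" --pt "-2.8 4.1 0" --pt "-2.5 4.2 0" --pt "-2.2 4.4 0" --twist '[0, 0, 0, 0, 3.7, 3.7, 3.7, 3.7, 3.7, 3.7]' --grip 0 --force 40

```text
time_s: 1.35
tool_pos: [0.3327, 0.3485, 0.3808]
tool_rot: [179.8, 0.8, 49.7]
force: [1.5, 0.3, -0.1]
grip_width: 0.0014
```

Call:
arm_command --pt "-1.9 4.5 0" --pt "-1.6 4.6 0" --pt "-1.3 4.7 0" --pt "-1 4.8 0" --pt "-0.7 4.9 0" --pt "-0.4 4.9 0" --pt "-0.1 4.9 0" --pt "0.2 4.9 0" --pt "0.5 4.9 0" --pt "0.8 4.8 0" --twist '[3.7, 3.7, 3.7, 3.7, 3.7, 3.7, 3.7, 3.7, 3.7, 3.7]'

```text
time_s: 2.6
tool_pos: [0.5507, -0.108, 0.3821]
tool_rot: [179.5, 0.6, 11.6]
force: [0.5, 0.9, 0.6]
grip_width: 0.0006
```

```bash
python3 plan.py .665 -.30 .38 -5 / _ _ .22 _ / _ _ .158 _ 3
```

```text
t 2.6 now [ 0.5507 -0.108   0.3821] [179.5   0.6  11.6] F [0.5 0.9 0.6] w 0.0006
5 [[1.5, 4.2, 0.0], [1.7, 4.1, 0.0], [1.9, 4.0, 0.0], [2.2, 3.9, 0.0], [2.4, 3.8, 0.0]] twist 3.3
4 [[0.0, 0.0, 4.0], [0.0, 0.0, 4.0], [0.0, 0.0, 4.0], [0.0, 0.0, 4.0]] twist -0.0
3 [[0.0, 0.0, 2.1], [0.0, 0.0, 2.1], [0.0, 0.0, 2.1]] twist -0.0
```

Call:
arm_command --pt "1.5 4.2 0" --pt "1.7 4.1 0" --pt "1.9 4 0" --pt "2.2 3.9 0" --pt "2.4 3.8 0" --pt "0 0 4" --pt "0 0 4" --pt "0 0 4" --pt "0 0 3" --twist '[3.3, 3.3, 3.3, 3.3, 3.3, 0, 0, 0, 0]'

```text
time_s: 3.72
tool_pos: [0.6663, -0.3149, 0.2239]
tool_rot: [179.0, 0.6, -5.8]
force: [-0.3, 0.2, 0.1]
grip_width: 0.0005
```

```bash
python3 plan.py .665 -.301 .23 -5 / _ _ .158 _ 3 / .5786 -.293 .158 -5 1.5; python3 - <<'E'
from h import *
c=(0.665,-.3,.22)
crop('top','pics/t1.png',330,100,450,220,5)
E
```

```text
t 3.73 now [ 0.6663 -0.3149  0.2239] [179.    0.6  -5.8] F [-0.3  0.2  0.1] w 0.0005
1 [[-0.3, -1.4, -0.6]] twist -0.8
3 [[0.0, 0.0, 2.4], [0.0, 0.0, 2.4], [0.0, 0.0, 2.4]] twist -0.0
6 [[-1.45, -0.01, 0.0], [-1.45, -0.01, 0.0], [-1.45, -0.01, 0.0], [-1.45, -0.01, 0.0], [-1.45, -0.01, 0.0], [-1.45, -0.01, 0.0]] twist -0.0
```

View pics/t1.png

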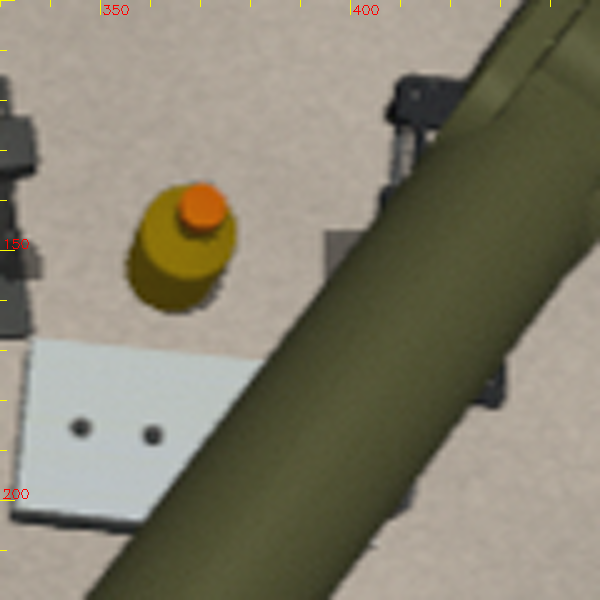

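The arm hides the toggle from above, but the tool position agrees with the plan. I'll correct sideways, descend, then push gently.

Call:
arm_command --pt "-0.3 -1.4 0" --pt "0 0 2.2" --pt "0 0 2.2" --pt "0 0 2.2" --pt "0 0 0" --twist '[-0.8, 0, 0, 0, 0]'

```text
time_s: 4.4
tool_pos: [0.6649, -0.2958, 0.1562]
tool_rot: [179.2, 0.7, -4.6]
force: [-0.2, -0.4, -0.0]
grip_width: 0.0005
```

Call:
arm_command --pt "-1.4 0 0" --pt "-1.4 0 0" --pt "-1.4 0 0" --pt "-1.4 0 0" --pt "-1.4 0 0" --pt "-0.8 0 0" --twist '[0, 0, 0, 0, 0, 0]'

```text
time_s: 5.15
tool_pos: [0.5904, -0.29, 0.1647]
tool_rot: [179.0, -0.1, -4.4]
force: [1.0, 0.2, -0.6]
grip_width: 0.0003
```

```bash
python3 plan.py .5786 -.293 .158 -5 1 ; python3 - <<'E'
from h import *
crop('side','pics/s1.png',300,190,430,330,4)
E
```

```text
t 5.15 now [ 0.5904 -0.29    0.1647] [ 1.79e+02 -1.00e-01 -4.40e+00] F [ 1.   0.2 -0.6] w 0.0003
2 [[-0.58, 0.2, 0.34], [-0.57, 0.2, 0.34]] twist 0.3
```

View pics/s1.png

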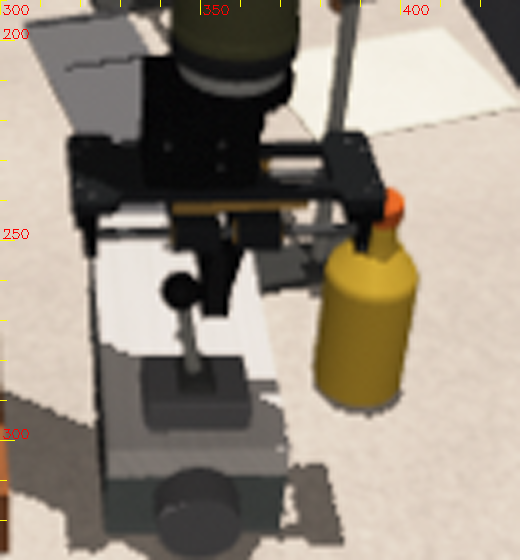

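The knob stands at about (345, 262), just past vertical. I'll push on until the force rises at the stop.

Call:
arm_command --pt "-0.9 0 0.4" --pt "-0.8 0 0.4" --pt "-0.5 0 0" --pt "-0.3 0 0" --twist '[0, 0, 0, 0]'

```text
time_s: 5.7
tool_pos: [0.5667, -0.2882, 0.1562]
tool_rot: [178.9, -0.5, -4.4]
force: [10.2, -2.4, -3.5]
grip_width: 0.0005
```

```bash
python3 - <<'E'
from h import *
m=np.load('m.npz')['dry'];c,s=np.cos(m[2]),np.sin(m[2])
off=[m[0]-.038*c+.085*s,m[1]-.038*s-.085*c,.172]; print(px('side',off))
g=optics.read_camera('side')['img'][245:290,320:355].max(axis=2)
n,l,st,ce=cv2.connectedComponentsWithStats((g<45).astype(np.uint8))
print([(x[4],np.round(y+[320,245],1)) for x,y in zip(st[1:],ce[1:]) if x[4]>15])
E
python3 plan.py _ _ _ _
```

```text
[335.49176943 264.62866913]
[(np.int32(364), array([342.6, 257.2])), (np.int32(75), array([349. , 284.3]))]
t 5.75 now [ 0.5668 -0.2882  0.1563] [178.9  -0.5  -4.4] F [ 8.  -1.4 -2.6] w 0.0008
1 [[0.0, 0.0, 0.0]] twist -0.0
```

Call:
arm_command --pt "-0.3 0 0" --pt "3 0 0" --pt "2 0 -2" --pt "0 0 -5" --pt "0 0 -5" --pt "0 0 -5" --pt "0 -5 0" --pt "0 -6 0" --twist '[0, 0, 0, 0, 0, 0, 0, 0]' --grip 100

```text
time_s: 6.75
tool_pos: [0.621, -0.1831, 0.3281]
tool_rot: [178.6, -0.6, -5.0]
force: [0.4, 1.1, 0.5]
grip_width: 0.0722
```

```bash
python3 - <<'E'
from h import *
crop('side','pics/s2.png',255,170,405,320,4)
E
python3 plan.py _ _ _ _
```

```text
t 6.8 now [ 0.6239 -0.1715  0.328 ] [179.   -0.6  -4.2] F [3.6 5.7 0.2] w 0.076
1 [[0.0, 0.0, 0.0]] twist -0.0
```

View pics/s2.png

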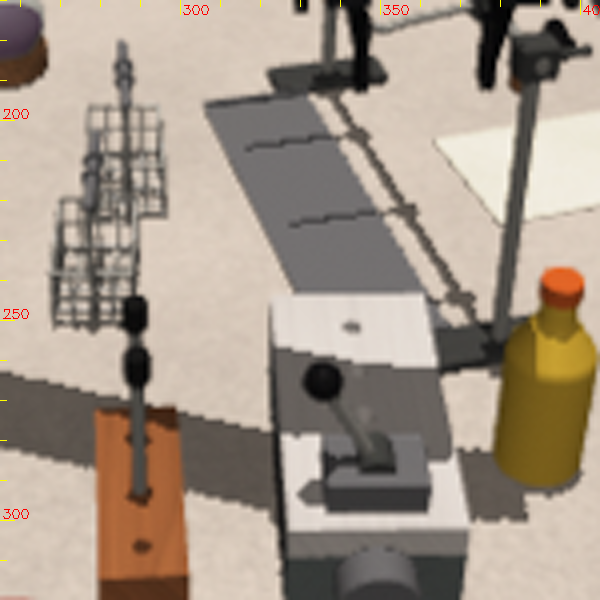

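The knob is at (336, 265), exactly where a full "off" projects. Now for the left basket: I'll go above it and take a fresh look.

```bash
python3 - <<'E'
from h import *
crop('top','pics/t2.png',225,205,320,265,8)
E
```

```text
(no output)
```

View pics/t2.png

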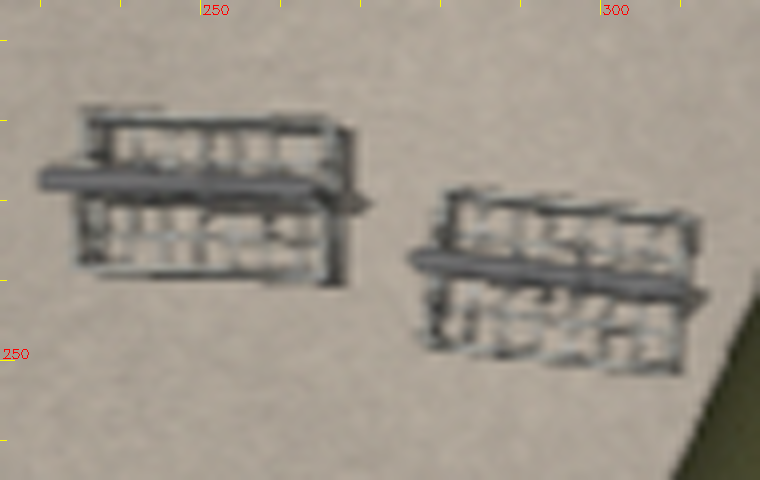

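```bash
python3 - <<'E'
from h import *
np.set_printoptions(precision=4,suppress=True)
for nm,a,b,s in(('bL',(40,178),(322,189),(124,67)),('bR',(412,260),(690,289),(92,180))):
    P=[at('top',225+q[0]/8-.44,205+q[1]/8-.44,.12) for q in(a,b)]; d=P[0]-P[1]; c=(P[0]+P[1])/2
    u=d/np.linalg.norm(d)
    print(nm,c,np.linalg.norm(d),np.degrees(np.arctan2(d[1],d[0]))-90,'side pred',px('side',c),'seen',(255+s[0]/4,170+s[1]/4),'grasp+',c+.032*u,'grasp-',c-.032*u)
E
python3 plan.py .45 .16 .33 -3 / _ _ .2 _
```

```text
bL [0.4486 0.2041 0.12  ] 0.11578567269544734 -1.6891014508948246 side pred [285.7298 187.535 ] seen (286.0, 186.75) grasp+ [0.4496 0.2361 0.12  ] grasp- [0.4477 0.1721 0.12  ]
bR [0.4128 0.0516 0.12  ] 0.114697286698679 -5.414094798627062 side pred [277.7405 211.2619] seen (278.0, 215.0) grasp+ [0.4158 0.0834 0.12  ] grasp- [0.4097 0.0197 0.12  ]
t 6.85 now [ 0.6238 -0.1737  0.3275] [178.9  -0.6  -4.1] F [-0.1  0.6  0. ] w 0.0803
8 [[-2.5, -4.0, 0.0], [-2.5, -4.0, 0.0], [-2.4, -4.0, 0.0], [-2.4, -4.0, 0.0], [-2.4, -4.0, 0.0], [-2.4, -4.0, 0.0], [-2.4, -4.0, 0.0], [-2.4, -4.0, 0.0]] twist -0.1
3 [[0.0, 0.0, 4.3], [0.0, 0.0, 4.3], [0.0, 0.0, 4.3]] twist -0.0
```

Call:
arm_command --pt "-2.5 -4 0" --pt "-2.5 -4 0" --pt "-2.4 -4 0" --pt "-2.4 -4 0" --pt "-2.4 -4.2 0" --pt "-2.2 -4.2 0" --pt "-2.2 -4.2 0" --pt "-2.2 -4.2 0" --pt "0 0 4" --pt "0 0 4" --twist '[0, 0, 0, 0, 0, 0, 0, 0, 0, 0]' --grip 70

```text
time_s: 8.1
tool_pos: [0.4524, 0.1738, 0.2357]
tool_rot: [178.7, -0.4, -3.9]
force: [0.1, 0.3, 0.6]
grip_width: 0.0607
```

```bash
python3 plan.py .448 .172 .2 -2 / _ _ .1 _ 4
```

```text
t 8.1 now [0.4524 0.1738 0.2357] [178.7  -0.4  -3.9] F [0.1 0.3 0.6] w 0.0607
1 [[-0.4, 0.2, 3.6]] twist -1.9
3 [[0.0, 0.0, 3.3], [0.0, 0.0, 3.3], [0.0, 0.0, 3.3]] twist -0.0
```

Call:
arm_command --pt "-0.4 0.2 3.6" --pt "0 0 3.3" --pt "0 0 3.3" --pt "0 0 3.0" --pt "0 0 0.2" --twist '[-1.9, 0, 0, 0, 0]'

```text
time_s: 8.72
tool_pos: [0.445, 0.1652, 0.0942]
tool_rot: [178.4, 0.0, -1.9]
force: [0.5, 0.5, 0.2]
grip_width: 0.0609
```

```bash
python3 plan.py .448 .172 .1 -2 ; python3 - <<'E'
from h import *
crop('side','pics/s3.png',240,140,340,240,6)
E
```

```text
t 8.72 now [0.445  0.1652 0.0942] [178.4   0.   -1.9] F [0.5 0.5 0.2] w 0.0609
1 [[0.3, -0.7, -0.6]] twist 0.1
```

View pics/s3.png

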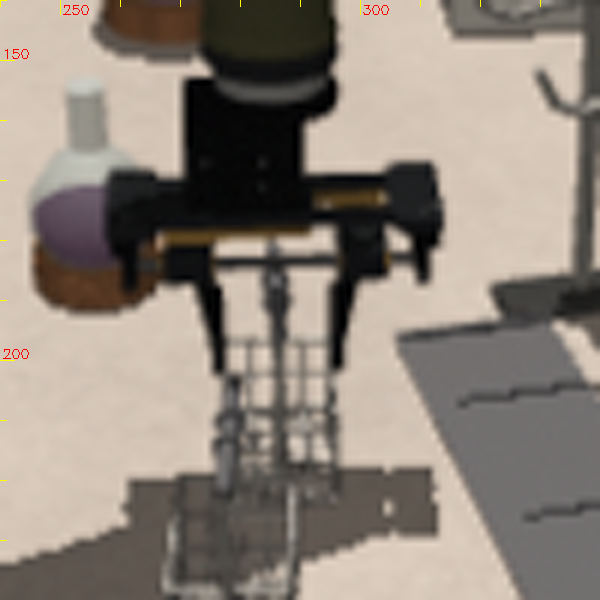

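The bar lies midway between the fingers (about 285, 190). I'll correct and grip.

Call:
arm_command --pt "0.3 -0.7 -0.6" --pt "0 0 0" --pt "0 0 0" --twist '[0, 0, 0]' --grip 50

```text
time_s: 9.15
tool_pos: [0.4518, 0.1746, 0.1051]
tool_rot: [178.6, -0.4, -1.9]
force: [-0.3, -0.0, 0.5]
grip_width: 0.0447
```

Call:
arm_command --pt "0 0 0" --pt "0 0 0" --pt "0 0 0" --pt "0 0 0" --pt "0 0 0" --twist '[0, 0, 0, 0, 0]' --grip 0 --force 50

```text
time_s: 9.78
tool_pos: [0.4517, 0.1747, 0.1057]
tool_rot: [178.7, -0.4, -1.9]
force: [-0.3, -0.4, 1.6]
grip_width: 0.0081
```

Call:
arm_command --pt "0 0 0" --pt "0 0 -2" --pt "0 0 -2" --pt "0 0 -3" --pt "0 0 -4" --pt "0 0 -4" --twist '[0, 0, 0, 0, 0, 0]'

```text
time_s: 10.52
tool_pos: [0.4474, 0.1758, 0.2534]
tool_rot: [178.2, 0.2, -1.9]
force: [0.3, 1.0, -1.3]
grip_width: 0.0085
```

```bash
python3 plan.py _ _ _ _ ; python3 - <<'E'
from h import *
crop('side','pics/s4.png',240,100,340,220,5)
E
```

```text
t 10.53 now [0.4474 0.1758 0.2534] [178.2   0.2  -1.9] F [ 0.3  1.  -1.3] w 0.0085
1 [[0.0, 0.0, 0.0]] twist -0.0
```

View pics/s4.png

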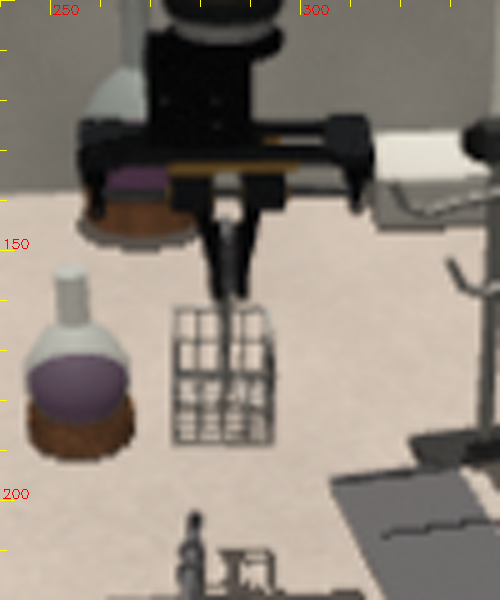

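Basket held and level, clear of the bench. Next, the position in front of hook 3.

```bash
python3 plan.py _ _ .305 _ / .525 .236 .305 8.5 4 / .605 .248 .305 8.5 2.5 / _ _ .257 _ 1.5
```

```text
t 10.57 now [0.4498 0.1772 0.2589] [178.5  -0.2  -1.9] F [1.9 1.  2.4] w 0.0083
1 [[0.0, 0.0, -4.6]] twist -0.0
3 [[2.4, -2.0, 0.0], [2.6, -1.9, 0.0], [2.7, -1.7, 0.0]] twist -3.5
4 [[2.0, 0.0, 0.0], [2.0, 0.0, 0.0], [2.0, 0.0, 0.0], [2.0, 0.0, 0.0]] twist -0.0
4 [[0.0, 0.0, 1.2], [0.0, 0.0, 1.2], [0.0, 0.0, 1.2], [0.0, 0.0, 1.2]] twist -0.0
```

Call:
arm_command --pt "0 0 -2.3" --pt "0 0 -2.3" --pt "2.4 -2 0" --pt "2.6 -1.9 0" --pt "2.7 -1.7 0" --pt "0 0 0" --pt "0 0 0" --twist '[0, 0, -3.5, -3.5, -3.5, 0, 0]'

```text
time_s: 11.45
tool_pos: [0.5267, 0.237, 0.302]
tool_rot: [178.3, 0.2, 8.8]
force: [-0.2, -0.4, -2.3]
grip_width: 0.0084
```

```bash
python3 plan.py .525 .236 .305 8.5  / .605 .248 .305 8.5 2.5 ; python3 - <<'E'
from h import *
crop('side','pics/s5.png',275,90,385,200,5)
E
```

```text
t 11.45 now [0.5267 0.237  0.302 ] [178.3   0.2   8.8] F [-0.2 -0.4 -2.3] w 0.0084
1 [[-0.2, 0.1, -0.3]] twist 0.3
4 [[2.0, 0.0, 0.0], [2.0, 0.0, 0.0], [2.0, 0.0, 0.0], [2.0, 0.0, 0.0]] twist -0.0
```

View pics/s5.png

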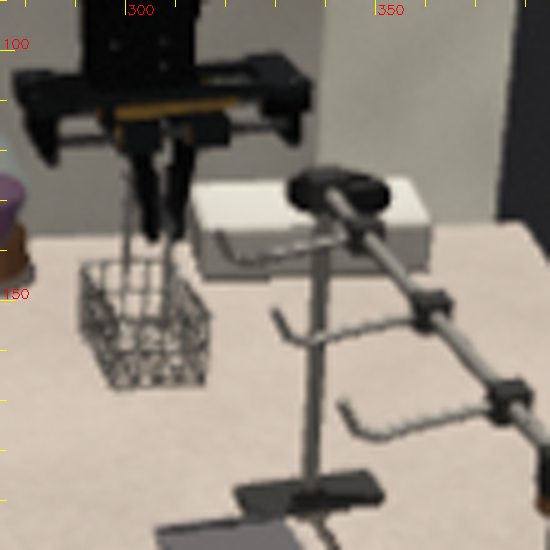

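Basket level with its handle above hook 3's tip (319, 137). Moving over the hook, watching force.

Call:
arm_command --pt "0 0.1 -0.7" --pt "2 0 0" --pt "2 0 0" --pt "2 0 0" --pt "1.8 0 0" --pt "0 0 0" --twist '[0.2, 0, 0, 0, 0, 0]'

```text
time_s: 12.25
tool_pos: [0.6028, 0.2463, 0.3135]
tool_rot: [178.7, 0.2, 8.6]
force: [-0.7, -1.3, -3.1]
grip_width: 0.0086
```

```bash
python3 plan.py .605 .248 .305 8.5  / _ _ .257 _ 1.5 ; python3 - <<'E'
from h import *
crop('side','pics/s6.png',285,90,385,190,5)
E
```

```text
t 12.25 now [0.6028 0.2463 0.3135] [178.7   0.2   8.6] F [-0.7 -1.3 -3.1] w 0.0086
1 [[0.2, -0.1, 0.8]] twist 0.1
4 [[0.0, 0.0, 1.2], [0.0, 0.0, 1.2], [0.0, 0.0, 1.2], [0.0, 0.0, 1.2]] twist -0.0
```

View pics/s6.png

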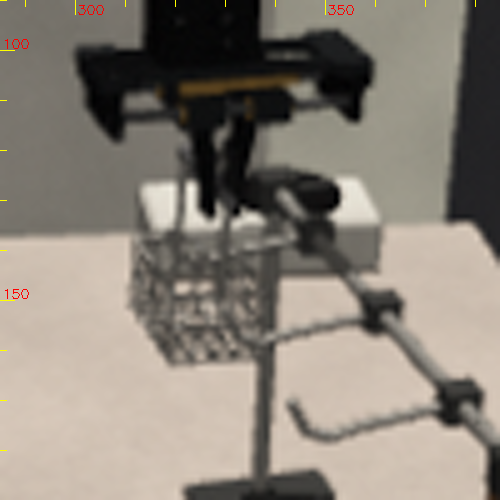

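Hook 3's wire enters the window below the bar, at about (325, 139). Lowering onto the saddle.

Call:
arm_command --pt "0.2 -0.1 1.2" --pt "0 0 1.2" --pt "0 0 1.2" --pt "0 0 1.0" --pt "0 0 0.5" --pt "0 0 0" --twist '[0, 0, 0, 0, 0, 0]'

```text
time_s: 13.05
tool_pos: [0.6014, 0.2465, 0.2592]
tool_rot: [178.8, 0.3, 8.6]
force: [0.6, -0.2, -1.6]
grip_width: 0.0087
```

```bash
python3 plan.py .605 .248 .257 8.5 1
```

```text
t 13.05 now [0.6014 0.2465 0.2592] [178.8   0.3   8.6] F [ 0.6 -0.2 -1.6] w 0.0087
1 [[0.38, -0.09, 0.22]] twist 0.1
```

Call:
arm_command --pt "0.2 0 0.3" --pt "0 0 0.3" --pt "0 0 0.2" --pt "0 0 0" --twist '[0, 0, 0, 0]'

```text
time_s: 13.55
tool_pos: [0.6043, 0.2469, 0.2551]
tool_rot: [178.9, 0.1, 8.7]
force: [-3.4, -0.6, 2.0]
grip_width: 0.0081
```

Force shows the hook carrying it (z 2 N up, bar at ≈ 0.27). Releasing.

Call:
arm_command --pt "0 0 0" --pt "0 0 0" --pt "0 0 0" --pt "0 0 0" --twist '[0, 0, 0, 0]' --grip 45

```text
time_s: 14.05
tool_pos: [0.6052, 0.2472, 0.2549]
tool_rot: [178.9, -0.0, 8.6]
force: [0.2, 0.4, 0.2]
grip_width: 0.0366
```

Call:
arm_command --pt "0 0 -2" --pt "0 0 -3" --pt "0 0 -4" --pt "0 0 -4" --pt "-4 0 0" --pt "-5 0 0" --pt "-5 0 0" --twist '[0, 0, 0, 0, 0, 0, 0]'

```text
time_s: 14.92
tool_pos: [0.4673, 0.2282, 0.3958]
tool_rot: [178.8, -0.5, 8.4]
force: [0.2, 0.5, 1.4]
grip_width: 0.039
```

```bash
python3 plan.py .416 .083 .35 -5 / _ _ .2 _ ; python3 - <<'E'
from h import *
a=optics.read_camera('side')["img"]; b=optics.read_camera('top')["img"]
a=cv2.resize(a[100:240,250:390],None,fx=4,fy=4,interpolation=cv2.INTER_CUBIC); b=cv2.resize(b[120:270,200:340],None,fx=4,fy=4,interpolation=cv2.INTER_CUBIC)[:560]
i=np.hstack([a,b]); i=cv2.resize(i,None,fx=.71,fy=.71,interpolation=cv2.INTER_AREA); print(i.shape); cv2.imwrite('pics/m1.png',i)
E
```

```text
t 14.93 now [0.4673 0.2282 0.3958] [178.8  -0.5   8.4] F [0.2 0.5 1.4] w 0.039
4 [[-1.8, 3.4, 1.1], [-1.6, 3.5, 1.1], [-1.4, 3.6, 1.1], [-1.2, 3.7, 1.1]] twist 3.4
3 [[0.0, 0.0, 5.0], [0.0, 0.0, 5.0], [0.0, 0.0, 5.0]] twist -0.0
(398, 795, 3)
```

View pics/m1.png

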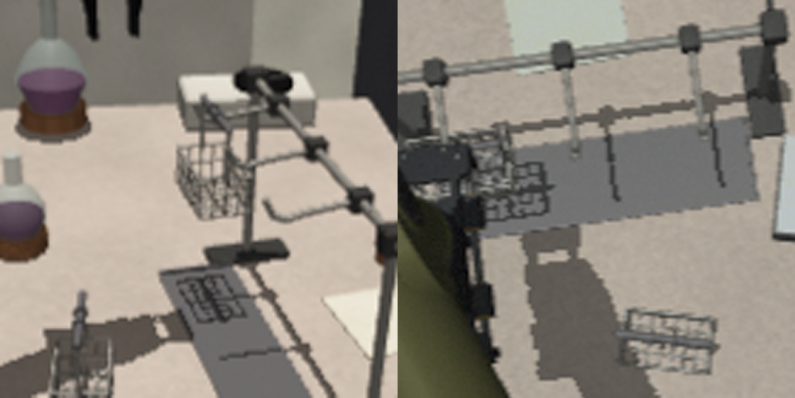

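Basket hangs on hook 3; the second basket is unmoved. Approach it at its +y side.

Call:
arm_command --pt "-1.8 3.4 1.1" --pt "-1.6 3.5 1.1" --pt "-1.4 3.6 1.1" --pt "-1.2 3.7 1.1" --pt "0 0 4.5" --pt "0 0 4.5" --pt "0 0 4.5" --pt "0 0 0" --twist '[3.4, 3.4, 3.4, 3.4, 0, 0, 0, 0]' --grip 60

```text
time_s: 16.02
tool_pos: [0.4223, 0.0745, 0.2267]
tool_rot: [-180.0, -1.5, -6.0]
force: [0.3, 0.2, 0.6]
grip_width: 0.0521
```

```bash
python3 plan.py .416 .083 .2 -5.4 / _ _ .105 _ 3.3
```

```text
t 16.02 now [0.4223 0.0745 0.2267] [-180.    -1.5   -6. ] F [0.3 0.2 0.6] w 0.0521
1 [[-0.7, -0.8, 2.7]] twist -0.6
3 [[0.0, 0.0, 3.2], [0.0, 0.0, 3.2], [0.0, 0.0, 3.2]] twist -0.0
```

Call:
arm_command --pt "-0.7 -0.8 1.7" --pt "-0.2 0 2.2" --pt "0 0 2" --pt "0 0 2" --pt "0 0 0" --twist '[-0.6, 0, 0, 0, 0]'

```text
time_s: 16.65
tool_pos: [0.4217, 0.0885, 0.153]
tool_rot: [-179.5, -2.2, -5.2]
force: [0.7, 0.3, -0.4]
grip_width: 0.0521
```

```bash
python3 plan.py .416 .083 .105 -5.4 3.3
```

```text
t 16.65 now [0.4217 0.0885 0.153 ] [-179.5   -2.2   -5.2] F [ 0.7  0.3 -0.4] w 0.0521
2 [[-0.3, 0.3, 2.4], [-0.3, 0.3, 2.4]] twist 0.1
```

Call:
arm_command --pt "-0.3 0.3 2.4" --pt "-0.4 0.2 2.2" --pt "-0.2 0 0.2" --pt "0 0 0" --twist '[0, 0, 0, 0]'

```text
time_s: 17.15
tool_pos: [0.4189, 0.0882, 0.1103]
tool_rot: [-179.2, -2.7, -5.1]
force: [-0.3, -0.3, 0.4]
grip_width: 0.0519
```

```bash
python3 plan.py .416 .083 .105 -5.4 3.3;python3 - <<'E'
from h import *
a=optics.read_camera('side')["img"]; cv2.imwrite('pics/x.png',a)
E
```

```text
t 17.15 now [0.4189 0.0882 0.1103] [-179.2   -2.7   -5.1] F [-0.3 -0.3  0.4] w 0.0519
1 [[-0.2, 0.5, 0.5]] twist 0.3
```

Call:
arm_command --pt "-0.2 0.5 0.6" --pt "0 0 0" --twist '[0, 0]' --grip 40

```text
time_s: 17.45
tool_pos: [0.418, 0.0836, 0.1053]
tool_rot: [-179.1, -2.8, -5.0]
force: [0.9, -0.3, 0.0]
grip_width: 0.0396
```

Call:
arm_command --pt "0 0 0" --pt "0 0 0" --pt "0 0 0" --pt "0 0 0" --pt "0 0 0" --pt "0 0 0" --twist '[0, 0, 0, 0, 0, 0]' --grip 0

```text
time_s: 18.2
tool_pos: [0.4181, 0.0838, 0.1057]
tool_rot: [-179.1, -2.8, -5.1]
force: [-0.0, 0.7, -0.1]
grip_width: 0.0082
```

Call:
arm_command --pt "0 0 -2" --pt "0 0 -2" --pt "0 0 -3" --pt "0 0 -4" --pt "0 0 -4" --pt "0 0 0" --twist '[0, 0, 0, 0, 0, 0]'

```text
time_s: 18.95
tool_pos: [0.4085, 0.0815, 0.2577]
tool_rot: [-179.2, -2.6, -5.0]
force: [1.2, 0.2, -1.6]
grip_width: 0.0086
```

```bash
python3 plan.py _ _ .31 _ ; python3 - <<'E'
from h import *
crop('side','pics/s7.png',240,120,340,240,5)
E
```

```text
t 18.95 now [0.4085 0.0815 0.2577] [-179.2   -2.6   -5. ] F [ 1.2  0.2 -1.6] w 0.0086
1 [[0.0, 0.0, -5.2]] twist -0.0
```

View pics/s7.png

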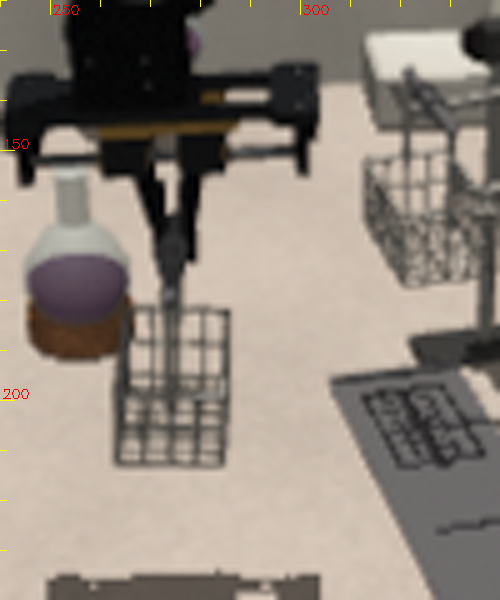

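Held level. Moving to a point in front of hook 1.

```bash
python3 plan.py _ _ .31 _ 3 / .55 .029 .31 9 4
```

```text
t 19.0 now [0.4074 0.081  0.2558] [-179.3   -2.4   -5.1] F [ 0.2 -0.9 -2.1] w 0.0084
2 [[0.0, 0.0, -2.7], [0.0, 0.0, -2.7]] twist -0.0
4 [[3.7, 1.0, 0.0], [3.6, 1.2, 0.0], [3.5, 1.4, 0.0], [3.4, 1.6, 0.0]] twist -3.5
```

Call:
arm_command --pt "0 0 -2.7" --pt "0 0 -2.7" --pt "3.7 1 0" --pt "3.6 1.2 0" --pt "3.5 1.4 0" --pt "3.4 1.6 0" --pt "0 0 0" --twist '[0, 0, -3.5, -3.5, -3.5, -3.5, 0]'

```text
time_s: 19.88
tool_pos: [0.546, 0.0265, 0.302]
tool_rot: [179.7, -1.4, 9.5]
force: [-1.1, 0.7, -1.3]
grip_width: 0.0082
```

```bash
python3 plan.py .555 .0295 .31 9 / .6366 .0419 .31 9 2.1
```

```text
t 19.88 now [0.546  0.0265 0.302 ] [179.7  -1.4   9.5] F [-1.1  0.7 -1.3] w 0.0082
1 [[0.9, -0.1, -0.8]] twist 0.5
4 [[2.1, 0.0, 0.0], [2.1, 0.0, 0.0], [2.1, 0.0, 0.0], [2.1, 0.0, 0.0]] twist -0.0
```

Call:
arm_command --pt "0 -0.15 -0.9" --pt "2.2 0 -0.1" --pt "2.2 0 0" --pt "2.2 0 0" --pt "2.2 0 0" --pt "0.4 0 0" --twist '[0.5, 0, 0, 0, 0, 0]'

```text
time_s: 20.62
tool_pos: [0.6315, 0.0474, 0.3125]
tool_rot: [-179.9, -0.8, 9.1]
force: [0.2, -0.9, -1.9]
grip_width: 0.0084
```

```bash
python3 plan.py .6366 .0419 .26 9 1.2; python3 - <<'E'
from h import *
a=optics.read_camera('side')["img"]; cv2.imwrite('pics/x2.png',a)
E
```

```text
t 20.62 now [0.6315 0.0474 0.3125] [-179.9   -0.8    9.1] F [ 0.2 -0.9 -1.9] w 0.0084
5 [[0.08, 0.12, 1.05], [0.08, 0.12, 1.05], [0.08, 0.12, 1.05], [0.08, 0.12, 1.05], [0.08, 0.12, 1.05]] twist 0.0
```

Call:
arm_command --pt "0.4 0.6 0.2" --pt "0 0 0" --pt "0 0 0" --twist '[0, 0, 0]'

```text
time_s: 21.05
tool_pos: [0.6346, 0.0413, 0.3115]
tool_rot: [-179.8, -0.8, 9.0]
force: [0.7, 0.1, -0.7]
grip_width: 0.0081
```

```bash
python3 plan.py .6366 .0419 .257 9 1.2
```

```text
t 21.05 now [0.6346 0.0413 0.3115] [-179.8   -0.8    9. ] F [ 0.7  0.1 -0.7] w 0.0081
5 [[0.04, -0.01, 1.09], [0.04, -0.01, 1.09], [0.04, -0.01, 1.09], [0.04, -0.01, 1.09], [0.04, -0.01, 1.09]] twist 0.0
```

Call:
arm_command --pt "0.2 0 1.1" --pt "0.1 0 1.1" --pt "0.1 0 1.1" --pt "0 0 1.1" --pt "0 0 0.7" --pt "0 0 0.3" --pt "0 0 0" --twist '[0, 0, 0, 0, 0, 0, 0]'

```text
time_s: 21.92
tool_pos: [0.6391, 0.0426, 0.2563]
tool_rot: [-179.8, -0.9, 9.0]
force: [-2.4, 0.6, 2.8]
grip_width: 0.0081
```

Call:
arm_command --pt "0 0 0.3" --pt "0 0 0.2" --pt "0 0 0" --twist '[0, 0, 0]'

```text
time_s: 22.3
tool_pos: [0.6392, 0.0425, 0.2564]
tool_rot: [-179.7, -1.1, 9.0]
force: [-2.8, -0.2, 2.5]
grip_width: 0.0086
```

Call:
arm_command --pt "0 0 0" --pt "0 0 0" --pt "0 0 0" --pt "0 0 0" --twist '[0, 0, 0, 0]' --grip 45

```text
time_s: 22.8
tool_pos: [0.64, 0.0425, 0.2558]
tool_rot: [-179.7, -1.2, 9.0]
force: [0.7, -0.1, -0.3]
grip_width: 0.0363
```

Call:
arm_command --pt "0 0 -2" --pt "0 0 -3" --pt "0 0 -4" --pt "0 0 -4" --pt "-4 0 0" --pt "-5 0 0" --pt "-5 0 0" --pt "-4 0 0" --twist '[0, 0, 0, 0, 0, 0, 0, 0]'

```text
time_s: 23.8
tool_pos: [0.4588, 0.0117, 0.3945]
tool_rot: [-179.9, -1.7, 8.9]
force: [-0.6, 0.1, 0.3]
grip_width: 0.0393
```

```bash
python3 plan.py .43 -.251 .35 -3 / _ _ .23 _ ; python3 - <<'E'
from h import *
np.set_printoptions(precision=4,suppress=True)
g=optics.read_camera('side')['img']; cv2.imwrite('pics/x3.png',g)
s=g[235:275,275:300].max(axis=2)
n,l,st,ce=cv2.connectedComponentsWithStats((s<40).astype(np.uint8))
for x,y in zip(st[1:],ce[1:]): print(x+[275,235,0,0,0],y+[275,235])
t=optics.read_camera('top')['img'][225:250,352:412].max(axis=2)
n,l,st,ce=cv2.connectedComponentsWithStats((t<45).astype(np.uint8))
for x,y in zip(st[1:],ce[1:]): print('top',x+[352,225,0,0,0],y+[352,225])
E
```

```text
t 23.8 now [0.4588 0.0117 0.3945] [-179.9   -1.7    8.9] F [-0.6  0.1  0.3] w 0.0393
6 [[-1.2, 4.3, 0.7], [-1.0, 4.3, 0.7], [-0.9, 4.3, 0.7], [-0.7, 4.3, 0.7], [-0.6, 4.4, 0.7], [-0.4, 4.4, 0.7]] twist 2.0
3 [[0.0, 0.0, 4.0], [0.0, 0.0, 4.0], [0.0, 0.0, 4.0]] twist -0.0
[286 244   6  10  49] [288.2653 248.6735]
[286 257   7  10  59] [288.8644 261.322 ]
top [368 232   6   4  20] [370.25 233.55]
top [384 232   7   5  25] [387.44 234.32]
```

```bash
python3 - <<'E'
from h import *
np.set_printoptions(precision=4,suppress=True)
for t,s in(((370.3,233.6),(288.3,248.7)),((387.4,234.3),(288.9,261.3))):
    p=tri(t,s); print(p,px('top',p)-t,px('side',p)-s, 'top z.17',at('top',*t,.17),'side z.163',at('side',*s,.163))
E
```

```text
[ 0.4307 -0.1959  0.1583] [ 0.0012 -0.1227] [-0.1428  0.0143] top z.17 [ 0.4297 -0.1942  0.17  ] side z.163 [ 0.4308 -0.2017  0.163 ]
[ 0.4288 -0.2506  0.1598] [ 0.0004 -0.0685] [-0.0831  0.0085] top z.17 [ 0.428  -0.2487  0.17  ] side z.163 [ 0.4288 -0.2544  0.163 ]
```

Call:
arm_command --pt "-1.2 4.3 0.7" --pt "-1 4.3 0.7" --pt "-0.9 4.3 0.7" --pt "-0.7 4.3 0.7" --pt "-0.6 4.4 0.7" --pt "-0.4 4.4 0.7" --pt "0 0 4" --pt "0 0 4" --pt "0 0 0" --pt "0 0 0" --twist '[2, 2, 2, 2, 2, 2, 0, 0, 0, 0]' --grip 60

```text
time_s: 25.15
tool_pos: [0.4375, -0.2659, 0.281]
tool_rot: [-179.5, -3.0, -3.9]
force: [-0.1, 0.3, 0.0]
grip_width: 0.0523
```

```bash
python3 plan.py .4285 -.2525 .21 -3 / _ _ .144 _ 3
```

```text
t 25.15 now [ 0.4375 -0.2659  0.281 ] [-179.5   -3.    -3.9] F [-0.1  0.3  0. ] w 0.0523
2 [[-0.5, -0.6, 3.6], [-0.5, -0.6, 3.6]] twist -0.5
3 [[0.0, 0.0, 2.2], [0.0, 0.0, 2.2], [0.0, 0.0, 2.2]] twist -0.0
```

Call:
arm_command --pt "-0.5 -0.6 2.5" --pt "-0.5 -0.7 2.2" --pt "0 0 0" --pt "0 0 0" --twist '[-0.5, -0.4, 0, 0]'

```text
time_s: 25.65
tool_pos: [0.436, -0.254, 0.2413]
tool_rot: [-179.8, -3.7, -2.9]
force: [0.4, -1.0, 1.1]
grip_width: 0.0524
```

```bash
python3 plan.py .4287 -.252 .21 -3 / _ _ .144 _ 3
```

```text
t 25.65 now [ 0.436  -0.254   0.2413] [-179.8   -3.7   -2.9] F [ 0.4 -1.   1.1] w 0.0524
1 [[-0.7, -0.2, 3.1]] twist 0.1
3 [[0.0, 0.0, 2.2], [0.0, 0.0, 2.2], [0.0, 0.0, 2.2]] twist -0.0
```

```bash
cat > plan.py <<'E'
import sys,numpy as np,json
from scipy.spatial.transform import Rotation as Ro
from cell import telemetry
# usage: plan.py x y z yaw [maxstep_cm] / ... ; '_' keeps
o=telemetry.get_obs(); p=np.array(o['tool_pos']); r=o['tool_rot']
print('t',round(o['time_s'],2),'now',np.round(p,4),np.round(r,1),'F',np.round(o['force'],1),'w',round(o['grip_width'],4))
cur=[*p,r[2]]
for leg in ' '.join(sys.argv[1:]).split('/'):
    a=leg.split(); t=[cur[i] if a[i]=='_' else float(a[i]) for i in range(4)]; ms=float(a[4]) if len(a)>4 else 5
    d=np.array(t[:3])-cur[:3]; dy=(t[3]-cur[3]+90)%180-90
    n=max(1,int(np.ceil(max(np.linalg.norm(d)*100/ms-.05,abs(dy)/10.5))))
    rows=[[round(v,2 if ms<2 else 1)+0. for v in Ro.from_euler('xyz',[r[0],r[1],cur[3]+dy*k/n],degrees=True).inv().apply(d/n*100)] for k in range(n)]
    print(n,json.dumps(rows),'twist',round(-dy/n,1)); cur=[*t[:3],cur[3]+dy]
E
python3 plan.py .4287 -.252 .20 -3 3 / _ _ .144 _ 3
```

```text
t 25.65 now [ 0.436  -0.254   0.2413] [-179.8   -3.7   -2.9] F [ 0.4 -1.   1.1] w 0.0524
2 [[-0.5, -0.1, 2.0], [-0.5, -0.1, 2.0]] twist 0.0
2 [[-0.2, 0.0, 2.8], [-0.2, 0.0, 2.8]] twist -0.0
```

Call:
arm_command --pt "-0.5 -0.1 2" --pt "-0.5 -0.1 2" --pt "-0.3 0 1" --pt "0 0 0" --twist '[0, 0, 0, 0]'

```text
time_s: 26.15
tool_pos: [0.4305, -0.254, 0.1955]
tool_rot: [-179.9, -4.2, -3.0]
force: [-0.1, 0.4, 0.7]
grip_width: 0.0526
```

```bash
python3 plan.py .4287 -.252 .144 -3 2
```

```text
t 26.15 now [ 0.4305 -0.254   0.1955] [-179.9   -4.2   -3. ] F [-0.1  0.4  0.7] w 0.0526
3 [[-0.2, -0.1, 1.7], [-0.2, -0.1, 1.7], [-0.2, -0.1, 1.7]] twist 0.0
```

Call:
arm_command --pt "-0.2 -0.1 1.7" --pt "-0.2 -0.1 1.7" --pt "-0.2 -0.1 1.5" --pt "0 0 0" --twist '[0, 0, 0, 0]'

```text
time_s: 26.65
tool_pos: [0.4296, -0.2512, 0.1449]
tool_rot: [-180.0, -4.4, -3.0]
force: [0.0, -0.2, -0.8]
grip_width: 0.0525
```

```bash
python3 plan.py .4287 -.252 .144 -3 2; python3 -c "
from cell import telemetry as t;import numpy as np;print(np.round(t.get_obs()['qpos'],1))"
```

```text
t 26.65 now [ 0.4296 -0.2512  0.1449] [-180.    -4.4   -3. ] F [ 0.  -0.2 -0.8] w 0.0525
1 [[-0.1, 0.1, 0.1]] twist 0.0
[-31.7  -3.   59.8 114.9   0.9  62.6  24.9]
```

Call:
arm_command --pt "-0.1 0.1 0" --pt "0 0 0" --pt "0 0 0" --pt "0 0 0" --pt "0 0 0" --pt "0 0 0" --twist '[0, 0, 0, 0, 0, 0]' --grip 0 --force 30

```text
time_s: 27.4
tool_pos: [0.4288, -0.2528, 0.1462]
tool_rot: [-180.0, -4.4, -3.0]
force: [-2.2, -0.5, 1.0]
grip_width: 0.0176
```

Call:
arm_command --pt "0.1 0 -2" --pt "0.1 0 -2" --pt "0.1 0 -2" --pt "0 0 -3" --pt "0 0 -3" --pt "0 0 -1" --pt "0 0 0" --twist '[0, 0, 0, 0, 0, 0, 0]'

```text
time_s: 28.28
tool_pos: [0.422, -0.2517, 0.2783]
tool_rot: [-180.0, -4.5, -3.0]
force: [-0.1, 0.3, -1.4]
grip_width: 0.017
```

```bash
python3 plan.py .5985 -.1246 .27 -5 4;  python3 -c "
from cell import telemetry as t;import numpy as np;print(np.round(t.get_obs()['qpos'],1))"
```

```text
t 28.27 now [ 0.422  -0.2517  0.2783] [-180.    -4.5   -3. ] F [-0.1  0.3 -1.4] w 0.017
6 [[2.8, -2.3, 0.4], [2.8, -2.3, 0.4], [2.8, -2.3, 0.4], [2.8, -2.3, 0.4], [2.8, -2.3, 0.4], [2.7, -2.3, 0.4]] twist 0.3
[-30.5 -13.   52.3 104.6   8.9  79.3  17.1]
```

Call:
arm_command --pt "2.8 -2.3 0.4" --pt "2.8 -2.3 0.4" --pt "2.8 -2.3 0.4" --pt "2.8 -2.3 0.4" --pt "2.8 -2.3 0.4" --pt "2.7 -2.3 0.4" --pt "0 0 0" --pt "0 0 0" --twist '[0.3, 0.3, 0.3, 0.3, 0.3, 0.3, 0, 0]'

```text
time_s: 29.28
tool_pos: [0.6003, -0.1218, 0.254]
tool_rot: [-180.0, -3.6, -5.1]
force: [-0.6, 0.0, -0.9]
grip_width: 0.0175
```

```bash
python3 plan.py .5985 -.1246 .22 -5 4; python3 - <<'E'
from h import *
o=telemetry.get_obs(); print(np.round(o['qpos'],1))
from scipy.spatial.transform import Rotation as Ro
R=Ro.from_euler('xyz',o['tool_rot'],degrees=True).as_matrix()
foot=o['tool_pos']+R@[0,0,.131]; print('foot pred',foot,px('side',foot),px('top',foot))
a=optics.read_camera('side')["img"]; b=optics.read_camera('top')["img"]
u,v=px('side',foot).astype(int); U,V=px('top',foot).astype(int)
f=lambda i,u,v:cv2.resize(i[v-35:v+35,u-28:u+28],None,fx=7,fy=7,interpolation=cv2.INTER_CUBIC)
print('origins',u-28,v-35,U-28,V-35)
cv2.imwrite('pics/m2.png',np.hstack([f(a,u,v),f(b,U,V)]))
E
```

```text
t 29.27 now [ 0.6003 -0.1218  0.254 ] [-180.    -3.6   -5.1] F [-0.6  0.  -0.9] w 0.0175
1 [[-0.4, 0.3, 3.4]] twist -0.1
[-34.7  13.7  52.1  91.1 -11.8  77.   13.5]
foot pred [ 0.60858042 -0.12242366  0.12322504] [346.19483449 238.83092452] [346.36625561 180.56321667]
origins 318 203 318 145
```

View pics/m2.png

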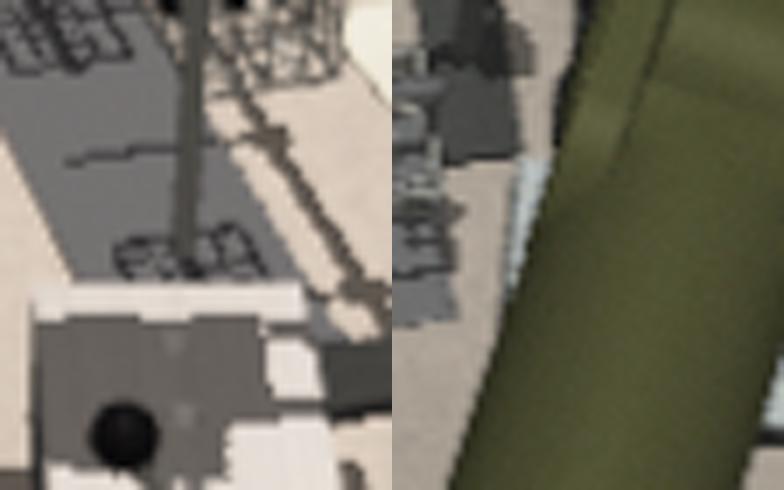

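The rod hangs nearly vertical; its foot is at side pixel (343.7, 239.5) and the top view is hidden by the arm. Computing the foot's position.

```bash
python3 - <<'E'
from h import *
np.set_printoptions(precision=4,suppress=True)
for z in(.121,.123,.125): print(at('side',343.75,239.4,z))
for p in((.6003,-.1205,.123),(.6003,-.1205,.2)): print(p,px('side',p))
a=optics.read_camera('side')["img"]
# shaft centre by row: dark-ish run
g=a[:,:,:].astype(int).sum(2)
for r in(207,213,219,225,231,234,237,238,239,240,241): print(r,g[r,336:353])
E
```

```text
[ 0.6014 -0.1216  0.121 ]
[ 0.6008 -0.1242  0.123 ]
[ 0.6003 -0.1267  0.125 ]
(0.6003, -0.1205, 0.123) [343.3493 238.6705]
(0.6003, -0.1205, 0.2) [344.8219 217.3865]
207 [326 345 343 307 247 277 449 405 292 235 224 223 481 460 369 249 284]
213 [345 345 342 343 342 344 343 246 205 221 216 377 435 423 357 286 313]
219 [342 345 342 343 342 345 342 272 222 221 227 375 567 608 606 606 490]
225 [234 317 345 345 342 344 339 248 216 222 245 321 345 345 369 527 600]
231 [342 342 342 344 345 344 302 231 221 216 272 328 345 342 342 345 342]
234 [345 343 344 343 346 342 271 221 223 217 311 342 343 303 286 286 329]
237 [189 140 139 212 233 232 178 201 225 226 314 345 214 250 330 342 268]
238 [230 233 233 269 327 304 196 201 225 245 319 345 268 175 300 342 344]
239 [286 284 284 251 314 267 230 201 201 238 318 345 342 214 299 304 282]
240 [211 233 233 315 303 327 339 206 137 142 251 285 284 190 249 247 233]
241 [251 327 343 344 269 272 285 248 170 140 142 210 234 233 233 315 342]
```

Call:
arm_command --pt "-0.3 0.3 1.2" --pt "-0.1 0 1.4" --pt "0 0 0" --pt "0 0 0" --twist '[0, 0, 0, 0]'

```text
time_s: 29.92
tool_pos: [0.5963, -0.126, 0.2272]
tool_rot: [-179.8, -3.8, -5.2]
force: [-0.1, -0.2, -1.1]
grip_width: 0.0168
```

```bash
cat > foot.py <<'E'
from h import *
o=telemetry.get_obs(); p=o['tool_pos']; z=p[2]-.131
v,u=0,0
g=optics.read_camera('side')["img"].astype(int).sum(2)
for dz in(.005,.015,.03): 
    q=px('side',(p[0],p[1],z+dz)); r=int(round(q[1])); c=int(round(q[0])); print(round(dz,3),np.round(q,1),r,c-7,g[r,c-7:c+8])
E
python3 foot.py; python3 plan.py .5988 -.1248 .215 -5 1.5
```

```text
0.005 [342.  245.7] 246 335 [653 652 660 660 658 660 408 223 222 512 641 656 657 657 662]
0.015 [342.1 243. ] 243 335 [491 442 478 496 495 495 314 220 221 316 406 425 425 479 497]
0.03 [342.4 239. ] 239 335 [255 288 286 287 250 319 242 214 225 188 259 333 345 347 217]
t 29.98 now [ 0.5963 -0.1259  0.2271] [-179.7   -3.8   -5.2] F [-0.3 -0.6 -0.3] w 0.0173
1 [[0.16, -0.13, 1.22]] twist -0.2
```

Call:
arm_command --pt "0.15 -0.1 0.6" --pt "0 0 0" --pt "0 0 0" --twist '[0, 0, 0]'

```text
time_s: 30.35
tool_pos: [0.599, -0.1248, 0.2214]
tool_rot: [-179.8, -3.8, -5.2]
force: [-0.5, 0.3, -1.5]
grip_width: 0.017
```

```bash
python3 plan.py .598 -.1248 .143 -5 1.2
```

```text
t 30.35 now [ 0.599  -0.1248  0.2214] [-179.8   -3.8   -5.2] F [-0.5  0.3 -1.5] w 0.017
7 [[-0.09, 0.01, 1.12], [-0.09, 0.01, 1.12], [-0.09, 0.01, 1.12], [-0.09, 0.01, 1.12], [-0.09, 0.01, 1.12], [-0.09, 0.01, 1.12], [-0.09, 0.01, 1.12]] twist -0.0
```

Call:
arm_command --pt "-0.15 0 0.7" --pt "-0.05 0 0.7" --pt "-0.05 0 0.7" --pt "0 0 0" --twist '[0, 0, 0, 0]'

```text
time_s: 30.85
tool_pos: [0.5975, -0.1244, 0.1983]
tool_rot: [-179.8, -3.8, -5.2]
force: [0.6, -0.5, -1.0]
grip_width: 0.0173
```

```bash
python3 plan.py .598 -.1248 .143 -5 1.2; python3 foot.py
```

```text
t 30.85 now [ 0.5975 -0.1244  0.1983] [-179.8   -3.8   -5.2] F [ 0.6 -0.5 -1. ] w 0.0173
5 [[-0.06, 0.01, 1.1], [-0.06, 0.01, 1.1], [-0.06, 0.01, 1.1], [-0.06, 0.01, 1.1], [-0.06, 0.01, 1.1]] twist -0.0
0.005 [341.8 252.8] 253 335 [296 294 291 298 299 299 288 271 266 282 293 295 295 292 294]
0.015 [341.9 250.2] 250 335 [293 288 293 299 299 284 227 223 219 237 281 296 294 294 295]
0.03 [342.2 246.3] 246 335 [656 656 659 661 660 660 411 222 222 409 618 657 659 660 660]
```

In the hole (foot 13 mm below the top, no contact force). Continue down.

Call:
arm_command --pt "-0.06 0 1" --pt "-0.06 0 1" --pt "-0.06 0 1" --pt "-0.06 0 1" --pt "-0.05 0 0.8" --pt "0 0 0" --twist '[0, 0, 0, 0, 0, 0]'

```text
time_s: 31.65
tool_pos: [0.5978, -0.1243, 0.1468]
tool_rot: [-179.8, -3.8, -5.2]
force: [0.4, 1.0, -0.3]
grip_width: 0.017
```

Call:
arm_command --pt "0 0 0.4" --pt "0 0 0.2" --pt "0 0 0" --twist '[0, 0, 0]'

```text
time_s: 32.02
tool_pos: [0.5998, -0.125, 0.1431]
tool_rot: [-179.8, -4.0, -5.2]
force: [-0.2, 0.6, -1.1]
grip_width: 0.017
```

Call:
arm_command --pt "0 0 0.3" --pt "0 0 0.1" --pt "0 0 0" --twist '[0, 0, 0]'

```text
time_s: 32.4
tool_pos: [0.6004, -0.1259, 0.1428]
tool_rot: [-179.7, -4.1, -5.2]
force: [-1.9, 0.2, 0.6]
grip_width: 0.0173
```

Call:
arm_command --pt "0 0 0" --pt "0 0 0" --pt "0 0 0" --pt "0 0 0" --twist '[0, 0, 0, 0]' --grip 50

```text
time_s: 32.9
tool_pos: [0.6011, -0.1257, 0.1422]
tool_rot: [-179.7, -4.1, -5.2]
force: [-0.4, -0.2, 0.7]
grip_width: 0.0419
```

Call:
arm_command --pt "0 0 -2" --pt "0 0 -3" --pt "0 0 -4" --pt "0 0 -4" --pt "0 0 0" --twist '[0, 0, 0, 0, 0]'

```text
time_s: 33.52
tool_pos: [0.5919, -0.1267, 0.2814]
tool_rot: [-179.7, -4.4, -5.3]
force: [0.7, -0.2, -0.2]
grip_width: 0.0437
```

```bash
python3 plan.py .4305 -.197 .28 -3 4; python3 - <<'E'
from h import *
o=telemetry.get_obs(); print(np.round(o['qpos'],1))
p=(.5993,-.1246,.160); print('expected grip centre',px('side',p))
s=optics.read_camera('side')['img'][205:250,330:360].max(axis=2)
n,l,st,ce=cv2.connectedComponentsWithStats((s<40).astype(np.uint8))
for x,y in zip(st[1:],ce[1:]):
    if x[4]>8: print(x+[330,205,0,0,0],y+[330,205])
E
```

```text
t 33.52 now [ 0.5919 -0.1267  0.2814] [-179.7   -4.4   -5.3] F [ 0.7 -0.2 -0.2] w 0.0437
5 [[-3.1, 1.7, -0.2], [-3.1, 1.7, -0.2], [-3.1, 1.6, -0.2], [-3.1, 1.6, -0.2], [-3.1, 1.6, -0.2]] twist -0.5
[-35.7  11.   52.9  90.3 -10.1  78.9  12.6]
expected grip centre [343.9616677  229.46018522]
[340 227   5   9  41] [342. 231.]
```

Call:
arm_command --pt "-3.1 1.7 -0.2" --pt "-3.1 1.7 -0.2" --pt "-3.1 1.6 -0.2" --pt "-3.1 1.6 -0.2" --pt "-3.1 1.6 -0.2" --pt "0 0 0" --pt "0 0 0" --twist '[-0.5, -0.5, -0.5, -0.5, -0.5, 0, 0]' --grip 60

```text
time_s: 34.45
tool_pos: [0.4234, -0.1974, 0.2742]
tool_rot: [-179.9, -3.9, -2.6]
force: [-0.7, 0.4, -0.1]
grip_width: 0.0523
```

```bash
python3 plan.py .4305 -.197 .2 -3 3; python3 - <<'E'
from h import *
print(np.round(telemetry.get_obs()['qpos'],1))
s=optics.read_camera('side')['img'][235:275,275:300].max(axis=2)
n,l,st,ce=cv2.connectedComponentsWithStats((s<40).astype(np.uint8))
for x,y in zip(st[1:],ce[1:]): print(x+[275,235,0,0,0],y+[275,235])
E
```

```text
t 34.45 now [ 0.4234 -0.1974  0.2742] [-179.9   -3.9   -2.6] F [-0.7  0.4 -0.1] w 0.0523
3 [[0.1, 0.0, 2.5], [0.1, 0.0, 2.5], [0.1, 0.0, 2.5]] twist 0.1
[-34.6 -16.4  48.3 107.3  11.5  80.2   8.6]
[286 244   5  10  42] [288.07142857 248.11904762]
```

Call:
arm_command --pt "0.1 0 2.4" --pt "0.1 0 2.4" --pt "0.1 0 2.4" --pt "0 0 0" --twist '[0, 0, 0, 0]'

```text
time_s: 35.0
tool_pos: [0.4337, -0.1966, 0.2001]
tool_rot: [179.8, -3.7, -2.5]
force: [-1.0, -0.2, 1.1]
grip_width: 0.0524
```

```bash
python3 plan.py .4303 -.1968 .145 -3 2; python3 -c "
from cell import telemetry as t;import numpy as np;print(np.round(t.get_obs()['qpos'],1))"
```

```text
t 35.0 now [ 0.4337 -0.1966  0.2001] [179.8  -3.7  -2.5] F [-1.  -0.2  1.1] w 0.0524
3 [[-0.2, 0.0, 1.8], [-0.2, 0.0, 1.8], [-0.2, 0.0, 1.8]] twist 0.2
[-36.  -11.7  52.7 112.9   9.1  70.8  11.2]
```

Call:
arm_command --pt "-0.25 0 1.8" --pt "-0.25 0 1.8" --pt "-0.2 0 1.6" --pt "0 0 0" --twist '[0, 0, 0, 0]'

```text
time_s: 35.5
tool_pos: [0.4333, -0.1966, 0.1492]
tool_rot: [179.6, -3.8, -2.3]
force: [-0.5, -0.8, 0.6]
grip_width: 0.052
```

```bash
python3 plan.py .4303 -.1968 .145 -3 1; python3 -c "
from cell import telemetry as t;import numpy as np;print(np.round(t.get_obs()['qpos'],1))"
```

```text
t 35.5 now [ 0.4333 -0.1966  0.1492] [179.6  -3.8  -2.3] F [-0.5 -0.8  0.6] w 0.052
1 [[-0.33, 0.03, 0.4]] twist 0.7
[-36.6  -8.2  55.5 117.1   6.8  64.   13.8]
```

Call:
arm_command --pt "-0.2 0 0.4" --pt "0 0 0" --twist '[0, 0]' --grip 40

```text
time_s: 35.75
tool_pos: [0.4324, -0.1968, 0.1461]
tool_rot: [179.5, -3.9, -2.3]
force: [-0.2, -0.2, 0.6]
grip_width: 0.04
```

Call:
arm_command --pt "0 0 0" --pt "0 0 0" --pt "0 0 0" --pt "0 0 0" --pt "0 0 0" --twist '[0, 0, 0, 0, 0]' --grip 0

```text
time_s: 36.38
tool_pos: [0.4319, -0.197, 0.1468]
tool_rot: [179.6, -3.8, -2.3]
force: [-0.5, 0.1, 2.1]
grip_width: 0.0172
```

Call:
arm_command --pt "0.1 0 -2" --pt "0.1 0 -2" --pt "0.1 0 -2" --pt "0.3 0 -3" --pt "0.5 0 -2" --pt "0 0 0" --twist '[0, 0, 0, 0, 0, 0]'

```text
time_s: 37.12
tool_pos: [0.4369, -0.1958, 0.2598]
tool_rot: [179.6, -4.1, -2.3]
force: [-1.0, -0.4, -1.5]
grip_width: 0.0174
```

```bash
python3 plan.py .594 -.1744 .25 -5 4;  python3 -c "
from cell import telemetry as t;import numpy as np;print(np.round(t.get_obs()['qpos'],1))"
```

```text
t 37.12 now [ 0.4369 -0.1958  0.2598] [179.6  -4.1  -2.3] F [-1.  -0.4 -1.5] w 0.0174
4 [[3.9, -0.7, 0.5], [3.9, -0.7, 0.5], [3.9, -0.8, 0.5], [3.8, -0.8, 0.5]] twist 0.7
[-34.8 -13.9  49.1 107.7  10.3  77.6   9.6]
```

Call:
arm_command --pt "3.9 -0.7 0.4" --pt "3.9 -0.7 0.4" --pt "3.9 -0.8 0.4" --pt "3.8 -0.8 0.4" --pt "0 0 0" --pt "0 0 0" --twist '[0.7, 0.7, 0.7, 0.7, 0, 0]'

```text
time_s: 37.88
tool_pos: [0.5963, -0.1747, 0.247]
tool_rot: [179.8, -3.8, -5.3]
force: [-0.4, 0.8, -1.1]
grip_width: 0.0171
```

```bash
sed -i 's/z=p\[2\]-.131/z=p[2]-.1318/' foot.py; python3 plan.py .5935 -.1744 .225 -5 1.5; python3 foot.py
```

```text
t 37.88 now [ 0.5963 -0.1747  0.247 ] [179.8  -3.8  -5.3] F [-0.4  0.8 -1.1] w 0.0171
2 [[-0.21, -0.01, 1.09], [-0.21, -0.01, 1.09]] twist -0.1
0.005 [345.3 250.9] 251 338 [669 607 422 253 222 223 215 220 227 291 596 663 665 664 662]
0.015 [345.5 248.1] 248 338 [665 660 497 280 224 216 366 286 227 221 583 662 667 663 663]
0.03 [345.8 244. ] 244 339 [657 501 284 223 289 485 335 223 219 470 632 663 660 660 667]
```

Call:
arm_command --pt "-0.25 0 1.1" --pt "-0.25 0.05 1.1" --pt "0 0 0" --pt "0 0 0" --twist '[0, 0, 0, 0]'

```text
time_s: 38.42
tool_pos: [0.5903, -0.1747, 0.2239]
tool_rot: [-179.9, -3.9, -5.4]
force: [0.0, -0.3, -0.2]
grip_width: 0.0174
```

```bash
python3 plan.py .593 -.1752 .2 -5 1.5; python3 foot.py
```

```text
t 38.42 now [ 0.5903 -0.1747  0.2239] [-179.9   -3.9   -5.4] F [ 0.  -0.3 -0.2] w 0.0174
2 [[0.06, 0.01, 1.2], [0.06, 0.01, 1.2]] twist -0.2
0.005 [342.8 257.2] 257 336 [665 660 665 673 672 671 415 224 223 480 635 666 666 665 668]
0.015 [343.  254.6] 255 336 [664 662 668 555 488 487 307 219 225 372 618 665 665 665 668]
0.03 [343.3 250.5] 250 336 [657 663 670 668 497 275 197 213 227 293 603 663 662 663 669]
```

Call:
arm_command --pt "0.25 0.05 0.5" --pt "0 0 0" --pt "0 0 0" --twist '[0, 0, 0]'

```text
time_s: 38.85
tool_pos: [0.5938, -0.1756, 0.2193]
tool_rot: [-179.9, -4.0, -5.3]
force: [-1.4, 0.1, -1.0]
grip_width: 0.0172
```

```bash
python3 plan.py .593 -.1752 .195 -5 .8
```

```text
t 38.85 now [ 0.5938 -0.1756  0.2193] [-179.9   -4.    -5.3] F [-1.4  0.1 -1. ] w 0.0172
3 [[-0.08, -0.01, 0.81], [-0.08, -0.01, 0.81], [-0.08, -0.01, 0.81]] twist -0.1
```

Call:
arm_command --pt "-0.1 0 0.7" --pt "-0.08 0 0.7" --pt "-0.05 0 0.7" --pt "0 0 0" --twist '[0, 0, 0, 0]'

```text
time_s: 39.35
tool_pos: [0.5926, -0.1753, 0.1961]
tool_rot: [-179.9, -3.9, -5.3]
force: [-0.3, -0.0, -1.0]
grip_width: 0.0175
```

```bash
python3 plan.py .593 -.1752 .143 -5 1.1; python3 foot.py
```

```text
t 39.35 now [ 0.5926 -0.1753  0.1961] [-179.9   -3.9   -5.3] F [-0.3 -0.  -1. ] w 0.0175
5 [[-0.06, 0.0, 1.06], [-0.06, 0.0, 1.06], [-0.06, 0.0, 1.06], [-0.06, 0.0, 1.06], [-0.06, 0.0, 1.06]] twist -0.1
0.005 [343.1 264.6] 265 336 [ 53  50  47  46 129 266 304 304 304 296 297 296 301 299 299]
0.015 [343.3 262. ] 262 336 [ 74  59  53 107 267 286 231 218 228 225 260 293 299 297 299]
0.03 [343.6 258. ] 258 337 [294 601 673 615 583 435 262 227 219 276 298 515 401 302 302]
```

Foot well below the dryer's top with no contact force: it is in hole 2.

Call:
arm_command --pt "-0.06 0 1" --pt "-0.06 0 1" --pt "-0.06 0 1" --pt "-0.06 0 1" --pt "-0.05 0 0.7" --pt "0 0 0.4" --pt "0 0 0.2" --pt "0 0 0" --twist '[0, 0, 0, 0, 0, 0, 0, 0]'

```text
time_s: 40.4
tool_pos: [0.5951, -0.1771, 0.1437]
tool_rot: [-180.0, -4.1, -5.4]
force: [-1.9, 0.9, 0.1]
grip_width: 0.0167
```

Call:
arm_command --pt "0 0 0.3" --pt "0 0 0.2" --pt "0 0 0" --twist '[0, 0, 0]'

```text
time_s: 40.78
tool_pos: [0.5953, -0.177, 0.1435]
tool_rot: [-179.7, -4.1, -5.4]
force: [-2.2, 1.6, -0.1]
grip_width: 0.0171
```

Call:
arm_command --pt "0 0 0" --pt "0 0 0" --pt "0 0 0" --pt "0 0 0" --twist '[0, 0, 0, 0]' --grip 50

```text
time_s: 41.28
tool_pos: [0.5963, -0.1771, 0.1429]
tool_rot: [-179.8, -4.2, -5.3]
force: [-1.1, 0.9, -0.4]
grip_width: 0.0419
```

Call:
arm_command --pt "0 0 -2" --pt "0 0 -3" --pt "0 0 -4" --pt "0 0 -4" --pt "0 0 0" --twist '[0, 0, 0, 0, 0]'

```text
time_s: 41.9
tool_pos: [0.5867, -0.1781, 0.282]
tool_rot: [-179.8, -4.5, -5.5]
force: [-0.1, -1.0, 0.3]
grip_width: 0.0437
```

Call:
arm_command --pt "-4 0 0" --pt "-4 2 0" --pt "-1 3 0" --pt "0 2 0" --pt "0 2 0" --pt "0 2 0" --twist '[0, 0, 0, 0, 0, 0]' --grip 0

```text
time_s: 42.65
tool_pos: [0.484, -0.2804, 0.2753]
tool_rot: [-179.6, -4.6, -5.3]
force: [-0.2, 0.4, -0.6]
grip_width: 0.0011
```

```bash
python3 plan.py .503 -.2865 .22 -5 3 / _ _ .158 _ 3; python3 - <<'E'
from h import *
print(np.round(telemetry.get_obs()['qpos'],1))
for p in((.5993,-.1246,.160),(.5948,-.1744,.16)): print('expected',px('side',p))
s=optics.read_camera('side')['img']; cv2.imwrite('pics/x4.png',s); s=s[205:275,325:365].max(axis=2)
n,l,st,ce=cv2.connectedComponentsWithStats((s<40).astype(np.uint8))
for x,y in zip(st[1:],ce[1:]):
    if x[4]>8: print(x+[325,205,0,0,0],y+[325,205])
E
```

```text
t 42.65 now [ 0.484  -0.2804  0.2753] [-179.6   -4.6   -5.3] F [-0.2  0.4 -0.6] w 0.0011
2 [[0.7, 0.2, 2.8], [0.7, 0.2, 2.8]] twist -0.1
3 [[-0.2, 0.0, 2.1], [-0.2, 0.0, 2.1], [-0.2, 0.0, 2.1]] twist -0.0
[-34.7   3.7  67.   96.9  -5.9  77.8  28. ]
expected [343.9616677  229.46018522]
expected [345.57553118 239.83608618]
[344 205   6   9  34] [346.47058824 208.55882353]
[340 227   7  19  88] [342.82954545 236.20454545]
[332 261   8   9  59] [335.52542373 264.93220339]
```

Both rods are seated (grips at the expected pixels). Joint 3 is near its range end (67 of 71°), so I'll see how a twist affects it before descending.

Call:
arm_command --pt "0 0 0" --pt "0 0 0" --pt "0 0 0" --twist '[8, 8, 0]'

```text
time_s: 43.08
tool_pos: [0.4817, -0.2845, 0.2753]
tool_rot: [-178.5, -4.3, -22.1]
force: [-0.2, 0.4, -0.8]
grip_width: 0.0004
```

```bash
python3 plan.py _ _ _ _; python3 -c "
from cell import telemetry as t;import numpy as np;print(np.round(t.get_obs()['qpos'],1))"
```

```text
t 43.08 now [ 0.4817 -0.2845  0.2753] [-178.5   -4.3  -22.1] F [-0.2  0.4 -0.8] w 0.0004
1 [[0.0, 0.0, 0.0]] twist -0.0
[-34.7   3.7  67.5  96.9  -5.8  77.8  11.6]
```

Call:
arm_command --pt "0.8 0 1.5" --pt "0.8 0 1.5" --pt "0 0 0" --twist '[0, 0, 0]'

```text
time_s: 43.45
tool_pos: [0.4995, -0.2893, 0.2463]
tool_rot: [-178.4, -4.3, -21.6]
force: [-0.1, -0.6, 0.3]
grip_width: 0.0004
```

```bash
python3 plan.py _ _ _ _; python3 -c "
from cell import telemetry as t;import numpy as np;print(np.round(t.get_obs()['qpos'],1))"
```

```text
t 43.45 now [ 0.4995 -0.2893  0.2463] [-178.4   -4.3  -21.6] F [-0.1 -0.6  0.3] w 0.0004
1 [[0.0, 0.0, 0.0]] twist -0.0
[-30.7  10.   67.   97.2 -12.2  75.3  16.8]
```

Joint 3 holds at 67° with the others taking over, so it is safe. Descend on the front side of the knob.

```bash
python3 plan.py .500 -.287 .16 -15 3
```

```text
t 43.45 now [ 0.4995 -0.2893  0.2463] [-178.4   -4.3  -21.6] F [-0.1 -0.6  0.3] w 0.0004
3 [[-0.2, 0.0, 2.9], [-0.2, 0.0, 2.9], [-0.2, 0.0, 2.9]] twist -2.2
```

Call:
arm_command --pt "-0.3 -0.1 2.7" --pt "-0.3 0 2.7" --pt "-0.2 0 2.6" --pt "0 0 0" --twist '[-3, -3, -3, 0]'

```text
time_s: 43.95
tool_pos: [0.4991, -0.2855, 0.1671]
tool_rot: [-179.1, -4.6, -11.9]
force: [0.8, -0.1, 0.7]
grip_width: 0.0005
```

```bash
python3 plan.py .500 -.287 .158 -5 3 / .60 -.2955 .158 -5 1.4; python3 -c "
from cell import telemetry as t;import numpy as np;print(np.round(t.get_obs()['qpos'],1))"
```

```text
t 43.95 now [ 0.4991 -0.2855  0.1671] [-179.1   -4.6  -11.9] F [ 0.8 -0.1  0.7] w 0.0005
1 [[0.0, 0.1, 0.9]] twist -6.9
8 [[1.25, 0.0, 0.1], [1.25, 0.0, 0.1], [1.25, 0.0, 0.1], [1.25, 0.0, 0.1], [1.25, 0.0, 0.1], [1.25, 0.0, 0.1], [1.25, 0.0, 0.1], [1.25, 0.0, 0.1]] twist -0.0
[-26.8  13.7  63.2 103.8 -16.1  66.8  29.4]
```

Call:
arm_command --pt "0 0.1 0.9" --pt "1.3 0 0.1" --pt "1.3 0 0.1" --pt "1.3 0 0.1" --pt "1.3 0 0.1" --pt "1.3 0 0.1" --pt "1.3 0 0.1" --pt "0.5 0 0.1" --twist '[-6.5, 0, 0, 0, 0, 0, 0, 0]'

```text
time_s: 44.95
tool_pos: [0.5913, -0.2956, 0.1638]
tool_rot: [-179.8, -5.0, -5.4]
force: [-1.0, 0.6, 0.3]
grip_width: 0.0004
```

```bash
python3 plan.py .600 -.2955 .158 -5 1; python3 -c "
from cell import telemetry as t;import numpy as np;print(np.round(t.get_obs()['qpos'],1))"
```

```text
t 44.95 now [ 0.5913 -0.2956  0.1638] [-179.8   -5.    -5.4] F [-1.   0.6  0.3] w 0.0004
1 [[0.81, -0.09, 0.66]] twist -0.4
[-17.4  26.1  56.3  92.1 -25.8  70.1  38.1]
```

Call:
arm_command --pt "0.6 -0.05 0.4" --pt "0.5 0 0.1" --pt "0.4 0 0" --pt "0.3 0 0" --twist '[0, 0, 0, 0]'

```text
time_s: 45.45
tool_pos: [0.6003, -0.2963, 0.1589]
tool_rot: [-179.4, -3.8, -5.7]
force: [-7.4, 3.8, 6.7]
grip_width: 0.0001
```

Call:
arm_command --pt "0.3 0 0" --pt "0.3 0 0" --twist '[0, 0]'

```text
time_s: 45.7
tool_pos: [0.6002, -0.2962, 0.159]
tool_rot: [-179.1, -3.2, -5.8]
force: [-9.6, 2.5, 5.3]
grip_width: 0.0006
```

Call:
arm_command --pt "-3 0 0" --pt "-3 0 0" --pt "0 0 -4" --pt "0 0 -5" --pt "0 0 -5" --pt "-5 0 0" --pt "-4 0 0" --twist '[0, 0, 0, 0, 0, 0, 0]'

```text
time_s: 46.58
tool_pos: [0.442, -0.2827, 0.2934]
tool_rot: [-179.3, -3.1, -5.9]
force: [-0.4, 0.6, 2.1]
grip_width: 0.0004
```

Call:
arm_command --pt "0 -4 0" --pt "0 -5 0" --pt "0 -5 0" --pt "0 -5 0" --pt "0 -5 0" --pt "0 -5 0" --pt "0 -5 0" --pt "0 0 0" --pt "0 0 0" --twist '[0, 0, 0, 0, 0, 0, 0, 0, 0]'

```text
time_s: 47.7
tool_pos: [0.4775, 0.0634, 0.3037]
tool_rot: [-178.3, -3.8, -6.5]
force: [-0.3, -0.3, -0.0]
grip_width: 0.0008
```

```bash
python3 - <<'E'
from h import *
o=telemetry.get_obs();print(np.round(o['qpos'],1),o['tool_pos'],o['time_s'])
print('on expected',px('side',(.6217,-.2973,.172)),px('top',(.6217,-.2973,.172)))
a=optics.read_camera('side')["img"]; b=optics.read_camera('top')["img"]
f=lambda i,x0,y0,x1,y1,s:cv2.resize(i[y0:y1,x0:x1],None,fx=s,fy=s,interpolation=cv2.INTER_CUBIC)
A=f(a,270,120,405,320,3); B=f(b,190,100,450,270,1.5)
B=cv2.copyMakeBorder(B,0,A.shape[0]-B.shape[0],0,0,0); i=np.hstack([A,B]);print(i.shape); cv2.imwrite('pics/m3.png',i)
E
```

```text
[-45.5  -9.8  31.1 102.7   4.9  81.6 -21.6] [0.47754233 0.06336951 0.30372313] 47.7
on expected [364.88417532 264.37796852] [401.63169394 174.49071266]
(600, 795, 3)
```

View pics/m3.png

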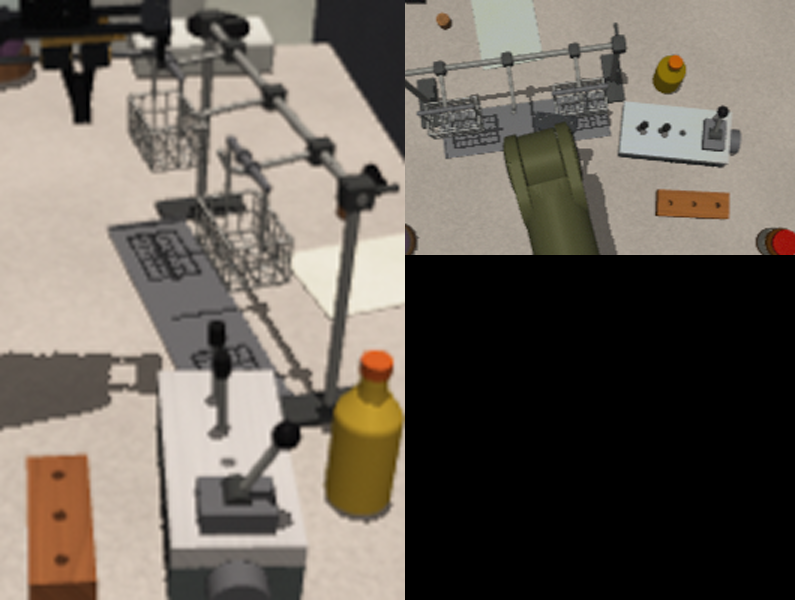

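Both baskets hang on their own hooks, both rods stand in holes 1 and 2 and the block is empty. The knob is back at (365, 265), its starting "on" pixel, and the robot is clear.

```bash
python3 -c "
from cell import env; print(env.sign_off())"
```

```text
the job is handed in; nothing more can be done
None
```

The job is done in the order asked and handed in at about 48 s of robot time.

- **Toggle off:** I pushed the lever until about 10 N built up at its stop. The knob was then at (336, 265) in the side view, against (335.5, 264.6) expected for fully off.
- **Baskets:** There were two. They hang by their handles on hook 3 and hook 1, and each hook took the weight before I let go.
- **Rods:** There were two, and they stand in holes 1 and 2 of the dryer. The gripper heights on release (0.142 and 0.1435 m, expected about 0.143 to 0.144) put both feet on the floor inside. The grips appear within about 2 pixels of where they should be, and the rod in hole 1 leans slightly. The block is empty.
- **Toggle on:** I pushed the lever back to its stop at about 10 N. The knob is at (365, 265), the same place as at the start.
- **Other objects:** I never came near the jar, wash bottle or flask. The wash bottle stands in place in the last picture. The jar and flask were only partly in view or out of view, so I did not recheck them.

No final check failed. Along the way the tool tilted by up to about 5°, and joint 3 came within about 4° of its limit. The measured forces stayed at about 10 N or less.

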